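# Lay up the breakfast caddy

## Task

Lay up the caddy for an egg breakfast: stand the salt shaker, the pepper mill, the jam jar and the egg timer upright in the four round wells of the wooden caddy, each fully down in the well that fits it (the shaker in the smallest, the jar in the largest, the mill and the timer in the two middle ones, either way round). The spice jar and the food tin are for cooking: leave them standing where they are.

Things in the scene. Friction and masses are not known exactly. Their poses are not given: they have to be found in the camera images.
- salt: salt shaker: short, round, grey dome-shaped top, 44 mm across and 90 mm tall (44 mm up to 74 mm, then a 34 mm cap), 0.1 kg. Origin: centre of its underside, z up its axis. Loose.
- pepper_mill: wooden pepper mill, 170 mm tall: round foot and body 58 mm, narrowing evenly to 48 mm at 122 mm height; above it a rounded head 49 mm across at its widest, 140 mm up (grip it there alone and it swings: take body and head together, 105 to 140 mm up), small knob on top, 0.18 kg. The head does not turn. Origin: centre of its underside, z up its axis. Loose.
- jam_jar: jam jar with a dark screw lid, 115 mm tall, body about 60 mm across its x and 68 mm across its y, round lid 61 mm across from 104 mm up, 0.45 kg. Origin: centre of its underside, z up its axis. Loose.
- egg_timer: wind-up kitchen timer: round, 68 mm tall; pale base 62 mm across up to 27 mm, red dial half 60 mm across from 28 to 55 mm, small knob on top (about 25 mm), 0.14 kg. Grip it low, across base and dial (20 to 45 mm height): higher up the dial rounds off and it tips. The dial does not turn. Origin: centre of its underside, z up its axis. Loose.
- well_small: light-wood insert 90 x 90 x 16 mm with the SMALLEST (54 mm) round bore, mouth chamfered 3 mm, top 24 mm above the worktop. Fixed. Origin on the bore's axis at the insert's underside = floor of the bore, 8 mm above the worktop; z up, x and y along the tray's sides. The four inserts stand 2 x 2, 91 mm pitch, in any order, in the caddy's tray.
- well_mid_a: light-wood insert 90 x 90 x 16 mm with a MIDDLE (70 mm) round bore, mouth chamfered 3 mm, top 24 mm above the worktop. Fixed. Origin on the bore's axis at the insert's underside = floor of the bore, 8 mm above the worktop; z up, x and y along the tray's sides. One of two alike.
- well_mid_b: light-wood insert 90 x 90 x 16 mm with a MIDDLE (70 mm) round bore, mouth chamfered 3 mm, top 24 mm above the worktop. Fixed. Origin on the bore's axis at the insert's underside = floor of the bore, 8 mm above the worktop; z up, x and y along the tray's sides. The other of two alike.
- well_large: light-wood insert 90 x 90 x 16 mm with the LARGEST (80 mm) round bore, mouth chamfered 3 mm, top 24 mm above the worktop. Fixed. Origin on the bore's axis at the insert's underside = floor of the bore, 8 mm above the worktop; z up, x and y along the tray's sides. The caddy round the inserts: fixed dark-wood square tray 200 mm wide, rim 22 mm high, low bow handles 24 mm out on two facing sides.
- spice_jar: spice jar with a wide green screw cap, 44 mm across and 100 mm tall: much the size of the salt shaker but with a straight, square-shouldered cap. Does not belong in the caddy. Loose. Origin: centre of its underside.
- tin: short food tin, 57 mm round and 72 mm tall, as wide as the pepper mill. Does not belong in the caddy. Loose. Origin: centre of its underside. (Above the rear right of the worktop, x over 0.57 and y from -0.25 to -0.01 m, hangs a wall cabinet, underside 0.6 m up: keep the wrist low there.)
Things that resemble listed ones, but are neither listed nor needed, are in the scene too. Leave any purple look-alike of the spice_jar alone.

How it is judged:
By the outcome, as a careful person would: the job done as asked, in the order asked, and still so for the second after the job is handed in, with the robot touching nothing.
It also fails if it takes over 104 s, if anything falls off the work surface, if the arm or the gripper's body presses on something with over 40 N, if the wrist force passes 120 N, or if a joint passes its speed limit or range.

## Robot

A 6-joint arm with a two-finger parallel gripper is mounted at the origin on a cart in front of the work surface, level with it; the furniture and walls round the work are solid. World frame = base frame: x ahead of the robot, y to its left, z up, the work surface at z = 0. Lengths are in m, angles in degrees, forces in N, time in s.
With the tool pointing down it reaches from about 0.3 to 0.75 m from the base axis. Payload 8.5 kg.
Tool frame: the origin (TCP) lies on the centre line of the jaws, within the pads' length; the fingertips stand 19 mm ahead of it and the grasp point (between the pads) is the TCP; z points along the fingers, x is the direction in which the jaws open and shut, and the axes are right-handed (so a half turn about z gives the same grasp; the last joint's range is limited). The gripper opens to 85 mm and grips with 20 to 120 N. Pads are 22 mm wide; open, the fingers measure 114 mm over their backs; the gripper's body (76 mm by 85 mm) begins 54 mm behind the grasp point. The pads swing forward as they close: fully open they stand 13 mm farther back than shut.
Start: joints at [-80.46, 21.807, 74.336, -0, 83.858, -12.336], TCP at [0.205, -0.51, 0.223] pointing down, gripper open.
Joint ranges: [-178.18, 178.18], [-50.72, 133.34], [12.68, 142.11], [-81.47, 261.47], [9.98, 163.14], [-165.26, 165.26]. Speed limits (degrees/s): [136.94, 136.94, 180, 180, 180, 180].

## Interface

Orientations are given as a 3x3 rotation matrix whose columns are the frame's x, y, z axes.
In Python, from rig import env, cams, order gives the robot as it stands.
- The arm moves only by the tool step_arm, never from a script. Its argument "steps" is a list of rows, each an object with "xyz": the shift along the tool's x, y, z normalised to -1 to 1, where 1 is 0.04 m, a list of three; "turn": the turn, a rotation vector about the tool's x, y, z normalised to -1 to 1, where 1 is 0.08 rad, a list of three; "gripper": the gripper command: -1 is shut, 1 is fully open, values between are in proportion. A call has 1 to 20 rows; each row shifts and turns the commanded pose from where the row before left it, along the tool's axes as they then stand; what a row does not reach is not made up. A row lasts 1/12 s, in which the tool goes at most 41.7 mm and 7.16 degrees, less where a joint would pass 70% of its speed; a pose out of reach is approached as far as the arm can. A call with a number of a shift or a turn outside -1 to 1 is refused whole. A call with a gripper value outside its range is refused whole. The fingers move at their own pace and stop on an object; "squeeze" is the grip in N (left out, the last holds). Time passes only in rows, so rows that do not move let the fingers close. It gives the time, the measured TCP pose, the force and the opening at its end, in the units of the state.
- env.observe(): the state, without advancing time (a new reading comes with each control period).
- cams.get_image(name): name is "side" or "top" or "wrist"; returns (picture, depth): 420x560x3 uint8, red, green, blue; 420x560 float32, m along the optical axis (not along the pixel's ray), 0 where there is no reading.
- cams.camera_info(name): a dict with "fx", "fy", "cx", "cy" (pixels), "extrinsics" (4x4, takes a point from camera to world coordinates). Camera axes: x right, y down, z forward; pixel columns grow to the right and rows downward; lengths in m; the calibration is good to about 2 mm. A picture is of the moment at which its call begins: read the wrist's pose just before it. camera_info takes no time and is no camera call; for the wrist camera it gives the pose at the moment of the call.
- order.close_job(): hands the job in, once; it reports no verdict.
The state is a dict: "time_s": time; "q": joint angles; "qvel": joint speeds; "joint_efforts": joint torques, N m; "position": TCP position; "tool_rot": TCP orientation; "ft_force": force on the tool from outside, world axes, zero at the start; "wrist_torque": the same for the moment, N m; "grip_width": finger opening in m.
Only numpy, scipy, OpenCV 4.12 (cv2) and the standard library are available. Lean on these libraries where they do the work, as an engineer would, in place of code of your own. Each camera call takes 0.05 s, during which the arm holds its last target. There are 200 camera calls.

## Working session

There is one attempt and no reset: what is moved stays moved. The work goes in short steps, Python scripts to look and compute and a tool call to move; the robot and the scene stay as the last step left them, time stands still between calls to the robot, and variables do not carry over. Pictures are saved under pics/ and viewed, about 12 in all and at most 16, crops included, and the job is handed in when it is done.

Besides the shell and the picture viewer there is one more tool, called as name([rows], argument=value, ...), one row to a line, values as JSON. step_arm: Moves the arm, as the interface text tells. Scaled input: -1 to 1 covers 0.04 m each way for a shift and 0.08 rad each way for a turn. Its arguments: {"type":"object","properties":{"steps":{"type":"array"},"squeeze":{"type":"number"}},"required":["steps"]}

```bash
ls; mkdir -p pics
cat > h.py <<'E'
import numpy as np, cv2
from rig import env, cams, order
def snap(n,f):
    im,d=cams.get_image(n); np.savez('/tmp/%s.npz'%n,im=im,d=d,**{k:np.array(v) for k,v in cams.camera_info(n).items()})
    cv2.imwrite('pics/'+f,cv2.cvtColor(im,cv2.COLOR_RGB2BGR)); return im,d
def ld(n): return np.load('/tmp/%s.npz'%n)
def cloud(n):
    z=ld(n); d=z['d']; v,u=np.mgrid[:d.shape[0],:d.shape[1]]
    P=np.stack([(u-z['cx'])/z['fx']*d,(v-z['cy'])/z['fy']*d,d,np.ones_like(d)],-1)
    return (P@z['extrinsics'].T)[...,:3]
def ray(n,u,v,h):
    z=ld(n);E=z['extrinsics'];r=E[:3,:3]@[(u-z['cx'])/z['fx'],(v-z['cy'])/z['fy'],1];o=E[:3,3]
    return o+r*(h-o[2])/r[2]
E
python3 - <<'E'
from h import *
for n in('top','side'):
    snap(n,n+'1.png'); z=ld(n); print(n,z['fx'],z['extrinsics'].round(3).tolist())
s=env.observe(); print(s['time_s'],s['tool_rot'],s['grip_width'])
a=cv2.imread('pics/top1.png')
E
```

```text
pics
top 443.6107673499021 [[0.012, -0.991, 0.137, 0.403], [-1.0, -0.009, 0.025, 0.118], [-0.024, -0.137, -0.99, 1.032], [0.0, 0.0, 0.0, 1.0]]
side 446.8900220790353 [[-0.867, 0.437, -0.238, 0.782], [0.498, 0.762, -0.414, 0.527], [0.0, -0.478, -0.879, 0.87], [0.0, 0.0, 0.0, 1.0]]
0.1 [[ 3.72605827e-01 -9.27989677e-01 -2.38528838e-04]
 [-9.27988791e-01 -3.72605807e-01  1.30998476e-03]
 [-1.30452956e-03 -2.66755865e-04 -9.99999114e-01]] 0.08545388948625919
```

View pics/top1.png

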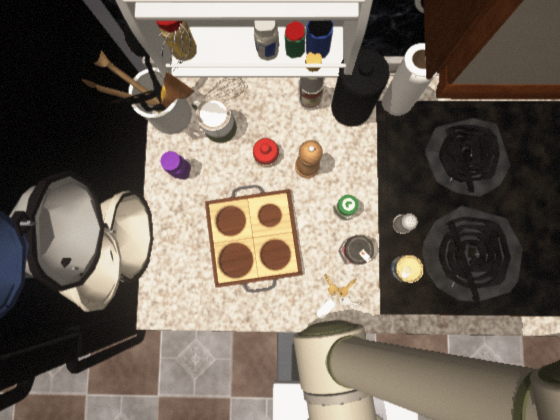

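View pics/side1.png

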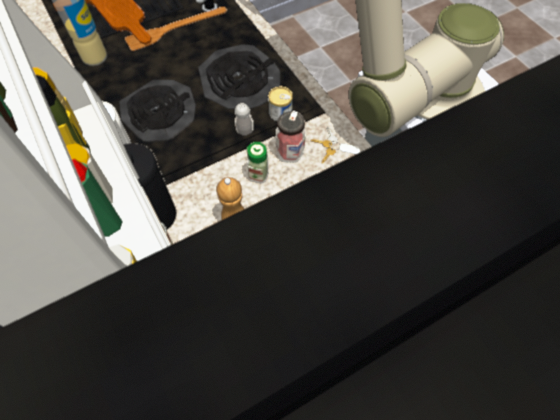

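The top view shows these candidates (top pixels):
- Salt is the grey dome at (405,224). Its look-alikes are the green spice jar (347,206) and the purple jar (175,165).
- The mill is at (309,158); the tin at (408,268) has a similar width.
- The timer is the red one at (265,151), and the jam jar has the dark lid at (358,250).
- Caddy wells: (231,221) mid, (270,215) small, (235,260) large, (275,255) mid.

In the side view the caddy is hidden.

Run:
```python
from h import *
C=cloud('top'); z=ld('top'); im=z['im']
def circ(P):  # algebraic LSQ circle
    A=np.c_[2*P[:,:2],np.ones(len(P))];s=np.linalg.lstsq(A,(P[:,:2]**2).sum(1),rcond=None)[0]
    return s[:2],np.sqrt(s[2]+s[0]**2+s[1]**2)
for n,(u,v) in dict(salt=(405,224),spice=(347,206),jar=(358,250),tin=(408,268),mill=(309,158),timer=(265,151),purple=(175,165)).items():
    c=C[v-28:v+28,u-28:u+28].reshape(-1,3); c0=C[v,u]
    print(n,c0.round(3), 'zmax',C[v-12:v+12,u-12:u+12,2].max().round(3))
    near=c[np.linalg.norm(c[:,:2]-c0[:2],axis=1)<.06]
    for lo,hi in((.012,.04),(.04,.08),(.08,.12),(.12,.18)):
        m=near[(near[:,2]>lo)&(near[:,2]<hi)]
        if len(m)>25: print('   ',lo,len(m),m[:,:2].min(0).round(3),m[:,:2].max(0).round(3),'mean',m[:,:2].mean(0).round(3))
    t=near[near[:,2]>C[v-10:v+10,u-10:u+10,2].max()-.012]; print('   top centroid',t[:,:2].mean(0).round(3),len(t))
# wells: dark blobs
hsv=cv2.cvtColor(im,cv2.COLOR_RGB2HSV); m=(hsv[...,2]<150).astype(np.uint8)*255
roi=np.zeros_like(m); roi[196:282,212:296]=255
# inner floor / wall contours of dark in tray
cs,_=cv2.findContours(m&roi,cv2.RETR_CCOMP,cv2.CHAIN_APPROX_NONE)
for c in cs:
    if 200<cv2.contourArea(c)<2500:
        p=np.array([ray('top',*q,.024) for q in c[:,0]]);print('well',circ(p),cv2.minEnclosingCircle(c)[0])
print('surf hob',C[240,480,2],C[190,400,2],'counter',C[300,200,2])
big=cv2.resize(im[120:300,190:440],None,fx=3.2,fy=3.2,interpolation=cv2.INTER_CUBIC)[:,:,::-1];cv2.imwrite('pics/crop.png',big)
```

```text
salt [0.403 0.118 1.032] zmax 1.032
   top centroid [0.403 0.118] 14
spice [0.535 0.004 0.101] zmax 1.032
    0.012 35 [ 0.513 -0.003] [0.543 0.027] mean [0.525 0.015]
    0.04 88 [ 0.513 -0.024] [0.549 0.027] mean [0.526 0.011]
    0.08 347 [ 0.517 -0.02 ] [0.559 0.023] mean [0.538 0.003]
   top centroid [nan nan] 0
jar [ 0.442 -0.016  0.115] zmax 1.032
    0.012 29 [ 0.414 -0.003] [0.473 0.015] mean [0.441 0.007]
    0.04 64 [ 0.414 -0.012] [0.472 0.015] mean [0.437 0.006]
    0.08 737 [ 0.414 -0.048] [0.473 0.014] mean [ 0.442 -0.016]
   top centroid [nan nan] 0
tin [ 0.407 -0.128  0.072] zmax 0.076
    0.012 895 [ 0.347 -0.188] [ 0.466 -0.096] mean [ 0.408 -0.138]
    0.04 647 [ 0.378 -0.158] [ 0.433 -0.102] mean [ 0.405 -0.129]
   top centroid [ 0.405 -0.131] 582
mill [0.624 0.086 0.157] zmax 1.032
    0.012 81 [0.615 0.059] [0.659 0.114] mean [0.625 0.091]
    0.04 182 [0.617 0.059] [0.654 0.112] mean [0.628 0.088]
    0.12 474 [0.617 0.059] [0.667 0.107] mean [0.637 0.084]
   top centroid [nan nan] 0
timer [0.662 0.181 0.068] zmax 1.032
    0.012 99 [0.639 0.152] [0.681 0.212]
[... 240 characters left out ...]
409] mean [0.621 0.373]
    0.08 362 [0.609 0.364] [0.653 0.407] mean [0.629 0.383]
   top centroid [nan nan] 0
well (array([0.42084482, 0.24774694]), np.float64(0.03764079666065933)) (235.17308044433594, 260.0)
well (array([0.43473755, 0.15841127]), np.float64(0.032712153870780865)) (274.8027648925781, 254.1678924560547)
well (array([0.51060089, 0.26199267]), np.float64(0.03247941834409483)) (230.05813598632812, 220.593017578125)
well (array([0.52450994, 0.17202735]), np.float64(0.02463055793570966)) (269.21429443359375, 214.64285278320312)
surf hob 0.016565487615277874 0.015156609260378984 counter 0.0007782894570012022<stdin>:13: RuntimeWarning: Mean of empty slice.
  ret = um.true_divide(
```

View pics/crop.png

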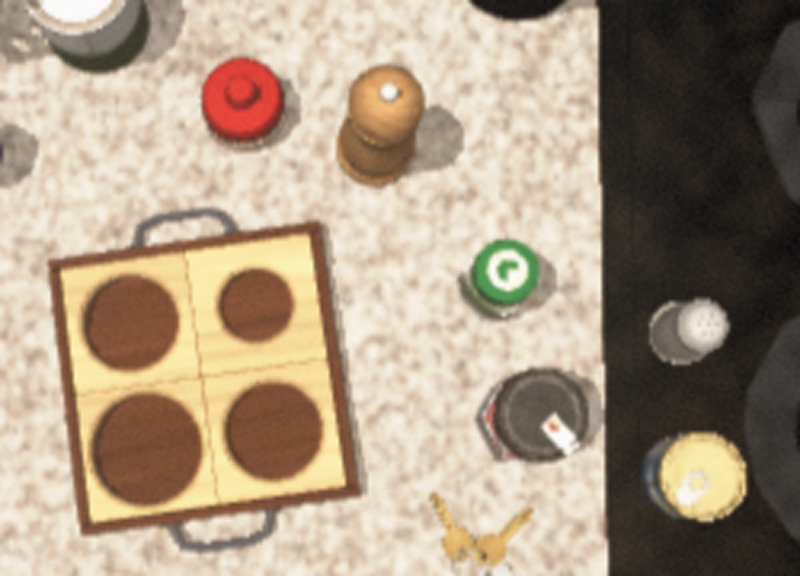

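Run:
```python
from h import *
print('salt top',ray('top',409.7,221.6,.08), 'base front',ray('top',394,224,.0),ray('top',402.5,223.5,.0))
s=env.observe(); T=np.eye(4);T[:3,:3]=s['tool_rot'];T[:3,3]=s['position']
print((np.linalg.inv(T)@cams.camera_info('wrist')['extrinsics']).round(3), cams.camera_info('wrist')['fx'])
```

```text
salt top [ 0.50561069 -0.13242459  0.08      ] base front [ 0.50827965 -0.11711616  0.        ] [ 0.50963836 -0.13676624  0.        ]
[[ 1.    -0.     0.    -0.001]
 [ 0.     0.948  0.319 -0.082]
 [-0.    -0.319  0.948 -0.15 ]
 [ 0.     0.     0.     1.   ]] 314.19185973531165
```

step_arm([
  {"xyz":[0,0,0],"turn":[0,0,0.955],"gripper":1},
  {"xyz":[0,0,0],"turn":[0,0,0.955],"gripper":1},
  {"xyz":[0,0,0],"turn":[0,0,0.955],"gripper":1},
  {"xyz":[0,0,0],"turn":[0,0,0.955],"gripper":1},
  {"xyz":[0,0,0],"turn":[0,0,0.955],"gripper":1},
  {"xyz":[-0.675,-0.536,0],"turn":[0,0,0],"gripper":1},
  {"xyz":[-0.675,-0.536,0],"turn":[0,0,0],"gripper":1},
  {"xyz":[-0.675,-0.536,0],"turn":[0,0,0],"gripper":1},
  {"xyz":[-0.675,-0.536,0],"turn":[0,0,0],"gripper":1},
  {"xyz":[-0.675,-0.536,0],"turn":[0,0,0],"gripper":1},
  {"xyz":[-0.675,-0.536,0],"turn":[0,0,0],"gripper":1},
  {"xyz":[-0.675,-0.536,0],"turn":[0,0,0],"gripper":1},
  {"xyz":[-0.675,-0.536,0],"turn":[0,0,0],"gripper":1},
  {"xyz":[-0.675,-0.536,0],"turn":[0,0,0],"gripper":1},
  {"xyz":[-0.675,-0.536,0],"turn":[0,0,0],"gripper":1},
  {"xyz":[-0.675,-0.536,0],"turn":[0,0,0],"gripper":1},
  {"xyz":[-0.675,-0.536,0],"turn":[0,0,0],"gripper":1},
  {"xyz":[-0.675,-0.536,0],"turn":[0,0,0],"gripper":1},
  {"xyz":[-0.675,-0.536,0],"turn":[0,0,0],"gripper":1},
], squeeze=40)

```text
time_s: 1.68
position: [0.5058, -0.1308, 0.2232]
tool_rot: [[-0.0, -1.0, -0.001], [-1.0, 0.0, 0.0], [-0.0, 0.001, -1.0]]
ft_force: [0.3, -2.0, 0.5]
grip_width: 0.0854
```

Run:
```python
from h import *
s=env.observe(); print(s['time_s'],s['position'],s['q'],np.round(s['tool_rot'],3).tolist())
snap('wrist','w1.png'); C=cloud('wrist')
P=C.reshape(-1,3)
m=(np.hypot(P[:,0]-.505,P[:,1]+.132)<.06)
Q=P[m]; print(np.histogram(Q[:,2],bins=np.arange(-.01,.13,.01)))
for lo,hi in((.02,.05),(.05,.075),(.075,.12)):
    q=Q[(Q[:,2]>lo)&(Q[:,2]<hi)]; print(lo,len(q),*( (np.percentile(q,1,0).round(4),np.percentile(q,99,0).round(4)) if len(q) else ()))
```

```text
1.6833 [ 0.50584942 -0.13075626  0.2232007 ] [-2.74897195e+01  1.90655400e+01  7.86453418e+01  3.70520408e-04
  8.23236450e+01  6.25183178e+01] [[-0.0, -1.0, -0.001], [-1.0, 0.0, 0.0], [-0.0, 0.001, -1.0]]
(array([  10, 1030, 5473,   33,  138,  145,  136,   49,  197,  764,    0,
          0,    0,    0]), array([-0.01,  0.  ,  0.01,  0.02,  0.03,  0.04,  0.05,  0.06,  0.07,
        0.08,  0.09,  0.1 ,  0.11,  0.12,  0.13]))
0.02 316 [ 0.5044 -0.1458  0.0244] [ 0.5308 -0.1053  0.0498]
0.05 211 [ 0.5097 -0.1437  0.0505] [ 0.5274 -0.1083  0.0746]
0.075 935 [ 0.4945 -0.1428  0.076 ] [ 0.5258 -0.1116  0.0893]
```

View pics/w1.png

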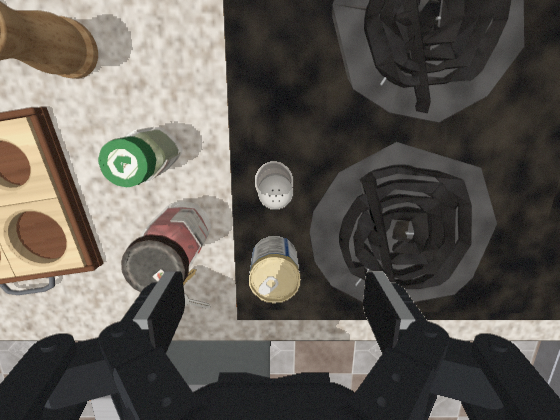

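The wrist view shows the salt's grey perforated dome at (275,185) on the hob, with the green spice jar at (125,160), the jar at (155,262) and the tin at (275,280). The choice is confirmed: salt is at about (0.5095, -0.1265).

step_arm([
  {"xyz":[-0.11,-0.09,0],"turn":[0,0,0],"gripper":1},
  {"xyz":[0,0,0.85],"turn":[0,0,0],"gripper":1},
  {"xyz":[0,0,0.85],"turn":[0,0,0],"gripper":1},
  {"xyz":[0,0,0.85],"turn":[0,0,0],"gripper":1},
  {"xyz":[0,0,0.85],"turn":[0,0,0],"gripper":1},
  {"xyz":[0,0,0.6],"turn":[0,0,0],"gripper":1},
  {"xyz":[0,0,0.33],"turn":[0,0,0],"gripper":1},
  {"xyz":[0,0,0],"turn":[0,0,0],"gripper":-0.3},
  {"xyz":[0,0,0],"turn":[0,0,0],"gripper":-0.5},
  {"xyz":[0,0,0],"turn":[0,0,0],"gripper":-1},
  {"xyz":[0,0,0],"turn":[0,0,0],"gripper":-1},
  {"xyz":[0,0,0],"turn":[0,0,0],"gripper":-1},
  {"xyz":[0,0,0],"turn":[0,0,0],"gripper":-1},
  {"xyz":[0,0,0],"turn":[0,0,0],"gripper":-1},
  {"xyz":[0,0,0],"turn":[0,0,0],"gripper":-1},
], squeeze=40)

```text
time_s: 2.98
position: [0.5095, -0.1286, 0.0516]
tool_rot: [[-0.0, -1.0, 0.003], [-1.0, 0.0, -0.002], [0.002, -0.003, -1.0]]
ft_force: [-1.1, -0.8, 6.5]
grip_width: 0.0322
```

Run:
```python
from h import *
s=env.observe(); print(s['position'],s['ft_force'],s['grip_width'])
snap('wrist','w2.png')
```

```text
[ 0.50950573 -0.12856926  0.05156319] [-1.07588327 -0.80712141  6.54103545] 0.03216899970566827
```

View pics/w2.png

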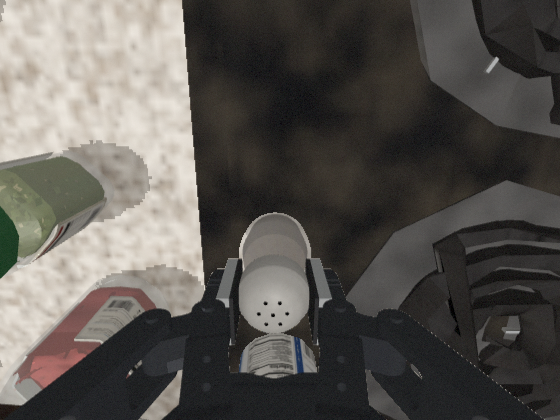

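Run:
```python
from h import *
C=cloud('wrist')
for u,v in((275,218),(275,235),(275,250),(275,262),(275,290),(275,315),(275,328),(250,290),(300,290),(240,245),(308,245),(233,290),(318,290)): print(u,v,C[v,u].round(4))
print(C[200:300:20,215].round(3).tolist())
```

```text
275 218 [ 0.5279 -0.1287  0.0275]
275 235 [ 0.5257 -0.1286  0.048 ]
275 250 [ 0.5228 -0.1285  0.0603]
275 262 [ 0.5232 -0.1284  0.0736]
275 290 [ 0.5171 -0.1284  0.0869]
275 315 [ 0.5066 -0.1284  0.0895]
275 328 [ 0.4991 -0.1284  0.0884]
250 290 [ 0.5158 -0.1177  0.0849]
300 290 [ 0.5144 -0.1393  0.0828]
240 245 [ 0.5127 -0.1081  0.0323]
308 245 [ 0.514  -0.1478  0.0351]
233 290 [ 0.5191 -0.1112  0.0901]
318 290 [ 0.5201 -0.1457  0.0917]
[[0.532, -0.09, 0.005], [0.519, -0.089, 0.006], [0.504, -0.088, 0.005], [0.489, -0.087, 0.006], [0.516, -0.101, 0.077]]
```

step_arm([
  {"xyz":[0,0,-0.3],"turn":[0,0,0],"gripper":-1},
  {"xyz":[0,0,-0.3],"turn":[0,0,0],"gripper":-1},
  {"xyz":[0,0,0],"turn":[0,0,0],"gripper":-1},
])

```text
time_s: 3.28
position: [0.5096, -0.1284, 0.0763]
tool_rot: [[-0.0, -1.0, 0.003], [-1.0, 0.0, -0.002], [0.002, -0.003, -1.0]]
ft_force: [0.9, 0.0, 0.4]
grip_width: 0.0317
```

Run:
```python
from h import *
s=env.observe(); print(s['position'],s['ft_force'],s['grip_width'])
snap('wrist','w3.png')
C=cloud('wrist')
for u,v in((275,218),(275,235),(275,250),(275,262),(275,290),(275,315),(275,328),(240,245),(308,245)): print(u,v,C[v,u].round(4))
a=np.hstack([cv2.imread('pics/w3.png')[180:400,180:380],cv2.imread('pics/w2.png')[180:400,180:380]])
cv2.imwrite('pics/w3c.png',cv2.resize(a,None,fx=2,fy=2))
```

```text
[ 0.5096464  -0.12841402  0.07626272] [0.88686105 0.0132897  0.41847628] 0.03171672101264384
275 218 [ 0.5276 -0.1284  0.0511]
275 235 [ 0.5255 -0.1283  0.0718]
275 250 [ 0.523  -0.1282  0.0848]
275 262 [ 0.523  -0.1281  0.0974]
275 290 [ 0.5167 -0.128   0.1103]
275 315 [ 0.5064 -0.128   0.1132]
275 328 [ 0.4983 -0.1281  0.1114]
240 245 [ 0.5128 -0.1078  0.0567]
308 245 [ 0.5137 -0.1475  0.0587]
```

View pics/w3c.png

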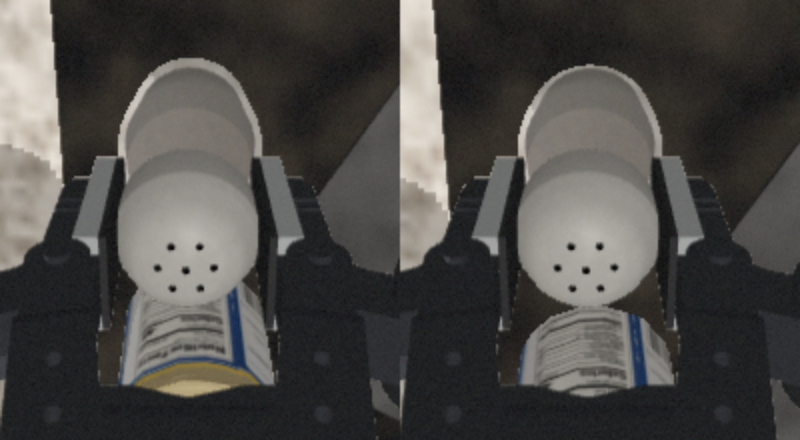

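The shaker rose upright with the tool, so it is held (waist between the pads). Carrying it over the small well.

step_arm([
  {"xyz":[0,0,-0.775],"turn":[0,0,0],"gripper":-1},
  {"xyz":[0,0,-0.775],"turn":[0,0,0],"gripper":-1},
  {"xyz":[0,0,-0.775],"turn":[0,0,0],"gripper":-1},
  {"xyz":[0,0,-0.775],"turn":[0,0,0],"gripper":-1},
  {"xyz":[-0.83,-0.05,0],"turn":[0,0,0],"gripper":-1},
  {"xyz":[-0.83,-0.05,0],"turn":[0,0,0],"gripper":-1},
  {"xyz":[-0.83,-0.05,0],"turn":[0,0,0],"gripper":-1},
  {"xyz":[-0.83,-0.05,0],"turn":[0,0,0],"gripper":-1},
  {"xyz":[-0.83,-0.05,0],"turn":[0,0,0],"gripper":-1},
  {"xyz":[-0.83,-0.05,0],"turn":[0,0,0],"gripper":-1},
  {"xyz":[-0.83,-0.05,0],"turn":[0,0,0],"gripper":-1},
  {"xyz":[-0.83,-0.05,0],"turn":[0,0,0],"gripper":-1},
  {"xyz":[-0.83,-0.05,0],"turn":[0,0,0],"gripper":-1},
  {"xyz":[0,0,0],"turn":[0,0,0],"gripper":-1},
  {"xyz":[0,0,0],"turn":[0,0,0],"gripper":-1},
])

```text
time_s: 4.58
position: [0.5263, 0.1721, 0.1972]
tool_rot: [[0.003, -1.0, -0.002], [-1.0, -0.003, -0.0], [0.0, 0.002, -1.0]]
ft_force: [-0.1, -0.5, -1.8]
grip_width: 0.0319
```

```bash
cat > look.py <<'E'
from h import *
import sys
s=env.observe(); print(s['time_s'],s['position'],s['ft_force'],s['grip_width'])
snap('wrist',sys.argv[1]);
E
python3 look.py w4.png
```

```text
4.5833 [0.5263087  0.17214376 0.19718752] [-0.09012252 -0.4563458  -1.8125376 ] 0.03188731880077457
```

View pics/w4.png

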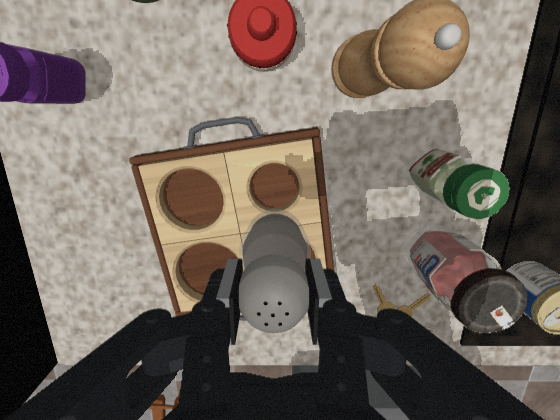

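The wrist view shows the small well at (274,187), mid_a at (192,197), the timer at (263,28), the mill foot at (360,65), and the salt held upright.

Run:
```python
from h import *
im=ld('wrist')['im']; hsv=cv2.cvtColor(im,cv2.COLOR_RGB2HSV); C=cloud('wrist')
for n,(a,b,c,d) in dict(small=(155,212,246,302),mida=(160,236,154,229)).items():
    # wood-light rim mask: dark reddish floor inside
    m=(im[...,0].astype(int)-im[...,2]<75)|(hsv[...,2]<150)
    m=((hsv[...,2]<160)).astype(np.uint8); r=np.zeros_like(m); r[a:b,c:d]=m[a:b,c:d]
    cs,_=cv2.findContours(r,cv2.RETR_EXTERNAL,cv2.CHAIN_APPROX_NONE); c=max(cs,key=cv2.contourArea)
    p=np.array([ray('wrist',*q,.022) for q in c[:,0]])
    print(n,p[:,:2].min(0),p[:,:2].max(0),cv2.minEnclosingCircle(p[:,:2].astype(np.float32)))
# salt points
P=C.reshape(-1,3);m=(np.hypot(P[:,0]-.525,P[:,1]-.172)<.035)
for lo,hi in((.15,.17),(.17,.20),(.2,.225),(.225,.24)):
    q=P[m&(P[:,2]>lo)&(P[:,2]<hi)]; print(lo,len(q),np.percentile(q,[1,99],axis=0).round(4).tolist() if len(q) else '')
# timer: red mask
r=((im[...,0]>150)&(im[...,1]<60)); r[:, :200]=0; r[90:]=0; v,u=np.nonzero(r); q=C[v,u]; print('timer',np.percentile(q,[1,50,99],axis=0).round(4).tolist())
m=(np.hypot(P[:,0]-.64,P[:,1]-.084)<.06)
for lo,hi in((.015,.05),(.05,.1),(.1,.13),(.13,.15),(.15,.165)):
    q=P[m&(P[:,2]>lo)&(P[:,2]<hi)]; print('mill',lo,len(q),np.percentile(q,[1,99],axis=0).round(4).tolist() if len(q) else '')
```

```text
small [0.49790281 0.14204491] [0.55161062 0.19889189] ((0.5250550508499146, 0.16839028894901276), 0.03265875577926636)
mida [0.47668236 0.22607499] [0.54525324 0.29777624] ((0.5112603902816772, 0.2621929943561554), 0.03632974997162819)
0.15 324 [[0.5348, 0.1542, 0.1504], [0.5448, 0.1878, 0.1699]]
0.17 1814 [[0.5271, 0.1512, 0.1707], [0.545, 0.1911, 0.1996]]
0.2 2736 [[0.5287, 0.1435, 0.2004], [0.541, 0.2, 0.2249]]
0.225 4933 [[0.5137, 0.1436, 0.2251], [0.539, 0.2, 0.2395]]
timer [[0.646, 0.1572, 0.0484], [0.6684, 0.1815, 0.0509], [0.6885, 0.207, 0.0684]]
mill 0.015 709 [[0.6171, 0.0761, 0.0151], [0.6681, 0.1117, 0.0498]]
mill 0.05 1348 [[0.6195, 0.0773, 0.0502], [0.6653, 0.1084, 0.0952]]
mill 0.1 618 [[0.6188, 0.0867, 0.1019], [0.6599, 0.1071, 0.1273]]
mill 0.13 2112 [[0.618, 0.0629, 0.1323], [0.6627, 0.1073, 0.1499]]
mill 0.15 3832 [[0.6232, 0.0657, 0.1501], [0.6601, 0.1015, 0.1631]]
```

Wells agree across both cameras within 1 mm. Lowering.

step_arm([
  {"xyz":[0,-0.05,0.7],"turn":[0,0,0],"gripper":-1},
  {"xyz":[0,0,0.7],"turn":[0,0,0],"gripper":-1},
  {"xyz":[0,0,0.7],"turn":[0,0,0],"gripper":-1},
  {"xyz":[0,0,0.5],"turn":[0,0,0],"gripper":-1},
  {"xyz":[0,0,0.4],"turn":[0,0,0],"gripper":-1},
  {"xyz":[0,0,0.2],"turn":[0,0,0],"gripper":-1},
  {"xyz":[0,0,0.18],"turn":[0,0,0],"gripper":-1},
  {"xyz":[0,0,0],"turn":[0,0,0],"gripper":-1},
  {"xyz":[0,0,0],"turn":[0,0,0],"gripper":-1},
])

```text
time_s: 5.38
position: [0.5292, 0.1704, 0.0635]
tool_rot: [[-0.001, -1.0, 0.001], [-1.0, 0.001, 0.0], [-0.0, -0.001, -1.0]]
ft_force: [0.2, 0.6, -0.3]
grip_width: 0.0319
```

step_arm([
  {"xyz":[0,0,0.06],"turn":[0,0,0],"gripper":-1},
  {"xyz":[0,0,0],"turn":[0,0,0],"gripper":0},
  {"xyz":[0,0,0],"turn":[0,0,0],"gripper":1},
  {"xyz":[0,0,0],"turn":[0,0,0],"gripper":1},
  {"xyz":[0,0,0],"turn":[0,0,0],"gripper":1},
  {"xyz":[0,0,0],"turn":[0,0,0],"gripper":1},
  {"xyz":[0,0,-0.3],"turn":[0,0,0],"gripper":1},
  {"xyz":[0,0,-0.7],"turn":[0,0,0],"gripper":1},
  {"xyz":[0,0,-0.9],"turn":[0,0,0],"gripper":1},
  {"xyz":[0,0,-1],"turn":[0,0,0],"gripper":1},
  {"xyz":[0,0,-1],"turn":[0,0,0],"gripper":1},
  {"xyz":[0,0,-1],"turn":[0,0,0],"gripper":1},
  {"xyz":[0,0,0],"turn":[0,0,0],"gripper":1},
])

```text
time_s: 6.47
position: [0.531, 0.1711, 0.2648]
tool_rot: [[0.0, -1.0, 0.014], [-1.0, -0.0, 0.001], [-0.001, -0.014, -1.0]]
ft_force: [-0.2, -0.6, 0.3]
grip_width: 0.0855
```

Run:
```python
from h import *
P=cloud('top').reshape(-1,3)
for x0 in np.arange(.66,.9,.03):
    r=[]
    for y0 in np.arange(-.05,.3,.05):
        q=P[(abs(P[:,0]-x0)<.015)&(abs(P[:,1]-y0)<.025)&(P[:,2]<.9)]; r.append(round(float(q[:,2].max()),2) if len(q) else None)
    print(round(x0,2),r)
s=env.observe(); print(s['time_s'],s['position'],s['grip_width'])
snap('wrist','w5.png'); C=cloud('wrist').reshape(-1,3)
m=np.hypot(C[:,0]-.525,C[:,1]-.172)<.04
q=C[m&(C[:,2]>.05)&(C[:,2]<.12)]; print('salt',np.percentile(q,[1,99],axis=0).round(4).tolist())
```

```text
0.66 [0.0, 0.66, 0.16, 0.17, 0.07, 0.07, 0.0]
0.69 [0.0, 0.61, 0.01, 0.01, 0.06, 0.07, 0.03]
0.72 [0.0, 0.0, 0.0, 0.01, 0.0, 0.01, 0.1]
0.75 [0.21, 0.2, 0.01, 0.01, 0.01, 0.01, 0.1]
0.78 [0.22, 0.44, 0.44, 0.44, 0.44, 0.44, 0.44]
0.81 [0.22, 0.41, 0.4, 0.4, 0.4, 0.4, 0.4]
0.84 [0.2, 0.31, 0.28, 0.28, 0.3, 0.3, 0.19]
0.87 [None, 0.26, 0.19, 0.26, 0.26, 0.19, 0.19]
6.4667 [0.53097574 0.17110002 0.2648031 ] 0.08546907057599355
salt [[0.5099, 0.1516, 0.051], [0.5423, 0.1863, 0.0929]]
```

View pics/w5.png

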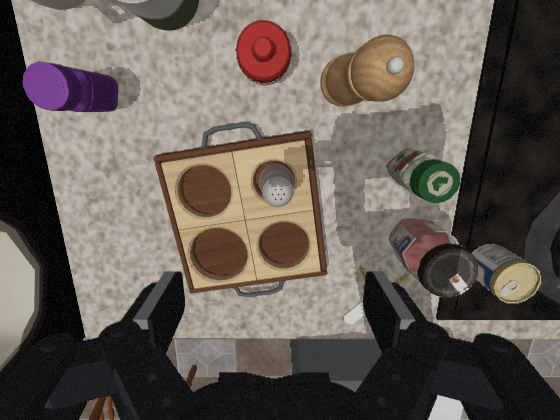

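Salt is seated in the small well (278,190 in this view); the other three wells are empty. A shelf edge stands at x≈0.78, so I turn the wrist half round to keep the camera on the near side.

step_arm([
  {"xyz":[0,0,0],"turn":[0,0,-1],"gripper":1},
  {"xyz":[0,0,0],"turn":[0,0,-1],"gripper":1},
  {"xyz":[0,0,0],"turn":[0,0,-1],"gripper":1},
  {"xyz":[0,0,0],"turn":[0,0,-1],"gripper":1},
  {"xyz":[0,0,0],"turn":[0,0,-1],"gripper":1},
  {"xyz":[0,0,0],"turn":[0,0,-1],"gripper":1},
  {"xyz":[0,0,0],"turn":[0,0,-1],"gripper":1},
  {"xyz":[0,0,0],"turn":[0,0,-1],"gripper":1},
  {"xyz":[0,0,0],"turn":[0,0,-1],"gripper":1},
  {"xyz":[0,0,0],"turn":[0,0,-1],"gripper":1},
  {"xyz":[0,0,0],"turn":[0,0,-1],"gripper":1},
  {"xyz":[0,0,0],"turn":[0,0,-1],"gripper":1},
  {"xyz":[0,0,0],"turn":[0,0,-1],"gripper":1},
  {"xyz":[0,0,0],"turn":[0,0,-1],"gripper":1},
  {"xyz":[0,0,0],"turn":[0,0,-1],"gripper":1},
  {"xyz":[0,0,0],"turn":[0,0,-1],"gripper":1},
  {"xyz":[0,0,0],"turn":[0,0,-1],"gripper":1},
  {"xyz":[0,0,0],"turn":[0,0,-1],"gripper":1},
  {"xyz":[0,0,0],"turn":[0,0,-1],"gripper":1},
  {"xyz":[0,0,0],"turn":[0,0,-1],"gripper":1},
])

```text
time_s: 8.18
position: [0.5284, 0.1707, 0.2554]
tool_rot: [[0.999, 0.033, -0.002], [0.033, -0.999, -0.0], [-0.002, 0.0, -1.0]]
ft_force: [0.5, -0.4, -0.5]
grip_width: 0.0852
```

step_arm([
  {"xyz":[0,0,0],"turn":[0,0,-1],"gripper":1},
  {"xyz":[0,0,0],"turn":[0,0,-1],"gripper":1},
  {"xyz":[0,0,0],"turn":[0,0,-1],"gripper":1},
  {"xyz":[0,0,0],"turn":[0,0,-1],"gripper":1},
  {"xyz":[0,0,0],"turn":[0,0,-1],"gripper":1},
  {"xyz":[0,0,0],"turn":[0,0,-1],"gripper":1},
  {"xyz":[0,0,0],"turn":[0,0,-1],"gripper":1},
  {"xyz":[0,0,0],"turn":[0,0,-1],"gripper":1},
  {"xyz":[0,0,0],"turn":[0,0,-1],"gripper":1},
  {"xyz":[0,0,0],"turn":[0,0,-1],"gripper":1},
  {"xyz":[0,0,0],"turn":[0,0,-1],"gripper":1},
  {"xyz":[0,0,0],"turn":[0,0,-1],"gripper":1},
  {"xyz":[0,0,0],"turn":[0,0,-1],"gripper":1},
  {"xyz":[0,0,0],"turn":[0,0,-1],"gripper":1},
  {"xyz":[0,0,0],"turn":[0,0,-1],"gripper":1},
  {"xyz":[0,0,0],"turn":[0,0,-1],"gripper":1},
  {"xyz":[0,0,0],"turn":[0,0,-1],"gripper":1},
  {"xyz":[0,0,0],"turn":[0,0,-1],"gripper":1},
  {"xyz":[0,0,0],"turn":[0,0,-1],"gripper":1},
  {"xyz":[0,0,0],"turn":[0,0,-0.27],"gripper":1},
])

```text
time_s: 9.85
position: [0.5285, 0.1707, 0.2555]
tool_rot: [[-0.003, 1.0, -0.002], [1.0, 0.003, -0.0], [-0.0, -0.002, -1.0]]
ft_force: [-0.4, -0.9, 0.8]
grip_width: 0.0854
```

step_arm([
  {"xyz":[-0.54,0.7,0],"turn":[0,0,0],"gripper":1},
  {"xyz":[-0.54,0.7,0],"turn":[0,0,0],"gripper":1},
  {"xyz":[-0.54,0.7,0],"turn":[0,0,0],"gripper":1},
  {"xyz":[-0.54,0.7,0],"turn":[0,0,0],"gripper":1},
  {"xyz":[0,0,0],"turn":[0,0,0],"gripper":1},
  {"xyz":[0,0,0],"turn":[0,0,0],"gripper":1},
])

```text
time_s: 10.35
position: [0.6414, 0.0831, 0.2547]
tool_rot: [[0.004, 1.0, -0.003], [1.0, -0.004, 0.0], [0.0, -0.003, -1.0]]
ft_force: [-0.9, 0.4, 0.2]
grip_width: 0.0852
```

```bash
python3 look.py w6.png
python3 - <<'E'
from h import *
P=cloud('wrist').reshape(-1,3)
m=(np.hypot(P[:,0]-.64,P[:,1]-.084)<.045)
for lo,hi in((.015,.05),(.05,.1),(.1,.13),(.13,.15),(.15,.163),(.163,.18)):
    q=P[m&(P[:,2]>lo)&(P[:,2]<hi)]; print('mill',lo,len(q),np.percentile(q,[1,99],axis=0).round(4).tolist() if len(q) else '')
m=(np.hypot(P[:,0]-.67,P[:,1]-.1815)<.045)
for lo,hi in((.012,.026),(.028,.045),(.05,.06),(.06,.08)):
    q=P[m&(P[:,2]>lo)&(P[:,2]<hi)]; print('timer',lo,len(q),np.percentile(q,[1,99],axis=0).round(4).tolist() if len(q) else '')
E
```

```text
10.35 [0.64141943 0.08308541 0.25466788] [-0.87186312  0.38745634  0.20195924] 0.08523646756962455
mill 0.015 274 [[0.6156, 0.0606, 0.0151], [0.6441, 0.1126, 0.0499]]
mill 0.05 424 [[0.6183, 0.0637, 0.0504], [0.6405, 0.1105, 0.0824]]
mill 0.1 125 [[0.6174, 0.0664, 0.1145], [0.6308, 0.1066, 0.1227]]
mill 0.13 803 [[0.6165, 0.0607, 0.1334], [0.6627, 0.1088, 0.1499]]
mill 0.15 1455 [[0.6221, 0.0664, 0.1502], [0.6589, 0.1038, 0.1593]]
mill 0.163 179 [[0.6348, 0.0787, 0.1638], [0.6451, 0.09, 0.1714]]
timer 0.012 157 [[0.6384, 0.1534, 0.0125], [0.682, 0.1996, 0.0259]]
timer 0.028 273 [[0.6391, 0.154, 0.0283], [0.6882, 0.2047, 0.0448]]
timer 0.05 1028 [[0.6454, 0.1598, 0.05], [0.6931, 0.2081, 0.0588]]
timer 0.06 292 [[0.6588, 0.1739, 0.0602], [0.6792, 0.1937, 0.0694]]
```

step_arm([
  {"xyz":[0.03,-0.03,0.6],"turn":[0,0,0],"gripper":1},
  {"xyz":[0,0,0.8],"turn":[0,0,0],"gripper":1},
  {"xyz":[0,0,0.8],"turn":[0,0,0],"gripper":1},
  {"xyz":[0,0,0.7],"turn":[0,0,0],"gripper":1},
  {"xyz":[0,0,0.42],"turn":[0,0,0],"gripper":1},
  {"xyz":[0,0,0],"turn":[0,0,0],"gripper":0.3},
  {"xyz":[0,0,0],"turn":[0,0,0],"gripper":0},
  {"xyz":[0,0,0],"turn":[0,0,0],"gripper":-1},
  {"xyz":[0,0,0],"turn":[0,0,0],"gripper":-1},
  {"xyz":[0,0,0],"turn":[0,0,0],"gripper":-1},
  {"xyz":[0,0,0],"turn":[0,0,0],"gripper":-1},
  {"xyz":[0,0,0],"turn":[0,0,0],"gripper":-1},
  {"xyz":[0,0,0],"turn":[0,0,0],"gripper":-1},
], squeeze=50)

```text
time_s: 11.48
position: [0.6406, 0.0858, 0.1264]
tool_rot: [[0.0, 1.0, 0.005], [1.0, -0.0, 0.0], [0.0, 0.005, -1.0]]
ft_force: [1.0, 1.7, 6.9]
grip_width: 0.0458
```

step_arm([
  {"xyz":[0,0,-0.3],"turn":[0,0,0],"gripper":-1},
  {"xyz":[0,0,-0.6],"turn":[0,0,0],"gripper":-1},
  {"xyz":[0,0,-0.8],"turn":[0,0,0],"gripper":-1},
  {"xyz":[0,0,-0.8],"turn":[0,0,0],"gripper":-1},
  {"xyz":[0,0,-0.75],"turn":[0,0,0],"gripper":-1},
  {"xyz":[0.15,-0.43,0],"turn":[0,0,0],"gripper":-1},
  {"xyz":[0.25,-0.715,0],"turn":[0,0,0],"gripper":-1},
  {"xyz":[0.3,-0.85,0],"turn":[0,0,0],"gripper":-1},
  {"xyz":[0.3,-0.85,0],"turn":[0,0,0],"gripper":-1},
  {"xyz":[0.3,-0.85,0],"turn":[0,0,0],"gripper":-1},
  {"xyz":[0.25,-0.715,0],"turn":[0,0,0],"gripper":-1},
  {"xyz":[0.15,-0.43,0],"turn":[0,0,0],"gripper":-1},
  {"xyz":[0.1,-0.3,0],"turn":[0,0,0],"gripper":-1},
  {"xyz":[0,0,0],"turn":[0,0,0],"gripper":-1},
  {"xyz":[0,0,0],"turn":[0,0,0],"gripper":-1},
])

```text
time_s: 12.73
position: [0.4344, 0.1576, 0.2544]
tool_rot: [[-0.0, 1.0, 0.002], [1.0, 0.0, -0.0], [-0.0, 0.002, -1.0]]
ft_force: [-0.5, -0.0, -2.1]
grip_width: 0.0458
```

```bash
python3 look.py w7.png
```

```text
12.7333 [0.43444552 0.15757327 0.25444665] [-0.50979797 -0.00658335 -2.0806417 ] 0.04580993976496183
```

View pics/w7.png

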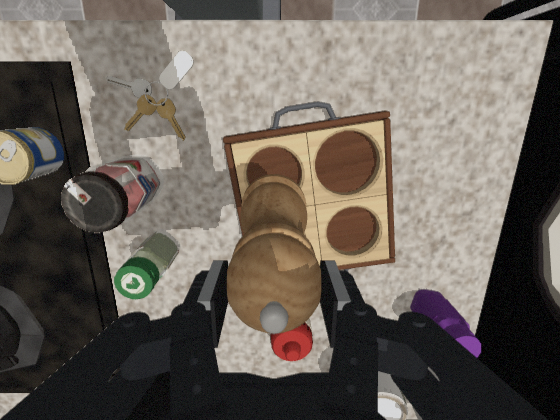

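The mill is held over mid_b (274,170) and looks upright. Checking its foot's centre before lowering.

```bash
python3 - <<'E'
from h import *
P=cloud('wrist').reshape(-1,3)
m=(np.hypot(P[:,0]-.434,P[:,1]-.158)<.036)
for lo,hi in((.12,.14),(.14,.16),(.16,.18),(.18,.2),(.2,.22),(.26,.28),(.28,.31)):
    q=P[m&(P[:,2]>lo)&(P[:,2]<hi)]; print(lo,len(q),np.percentile(q,[0.5,99.5],axis=0).round(4).tolist() if len(q) else '')
P=cloud('wrist'); im=ld('wrist')['im']; hsv=cv2.cvtColor(im,cv2.COLOR_RGB2HSV)
m=(hsv[...,2]<160).astype(np.uint8); r=np.zeros_like(m); r[125:202,312:384]=m[125:202,312:384]
c=max(cv2.findContours(r,0,1)[0],key=cv2.contourArea); p=np.array([ray('wrist',*q,.022) for q in c[:,0]],np.float32)[:,:2]; print('large',cv2.minEnclosingCircle(p))
q=P[150:260,80:185].reshape(-1,3)
for lo,hi in((.01,.04),(.04,.07),(.07,.1)):
    t=q[(q[:,2]>lo)&(q[:,2]<hi)]; print('jar',np.percentile(t,[1,99],axis=0).round(4).tolist())
E
python3 -c "
import cv2;a=cv2.imread('pics/w7.png')[130:250,40:200];cv2.imwrite('pics/jar.png',cv2.resize(a,None,fx=4,fy=4,interpolation=2))"
```

```text
0.12 223 [[0.4097, 0.1292, 0.1292], [0.4369, 0.1857, 0.14]]
0.14 390 [[0.4106, 0.1303, 0.14], [0.4339, 0.1845, 0.1597]]
0.16 723 [[0.4114, 0.1319, 0.1604], [0.4422, 0.1836, 0.1799]]
0.18 973 [[0.4145, 0.1341, 0.1801], [0.4423, 0.181, 0.1998]]
0.2 495 [[0.4187, 0.1397, 0.2001], [0.4342, 0.1762, 0.2197]]
0.26 4345 [[0.4132, 0.1238, 0.2604], [0.4513, 0.1925, 0.2799]]
0.28 7352 [[0.4204, 0.1234, 0.2801], [0.4513, 0.1924, 0.3097]]Traceback (most recent call last):
  File "<stdin>", line 8, in <module>
cv2.error: OpenCV(4.12.0) /io/opencv/modules/imgproc/src/shapedescr.cpp:201: error: (-215:Assertion failed) count >= 0 && (depth == CV_32F || depth == CV_32S) in function 'minEnclosingCircle'
```

View pics/jar.png

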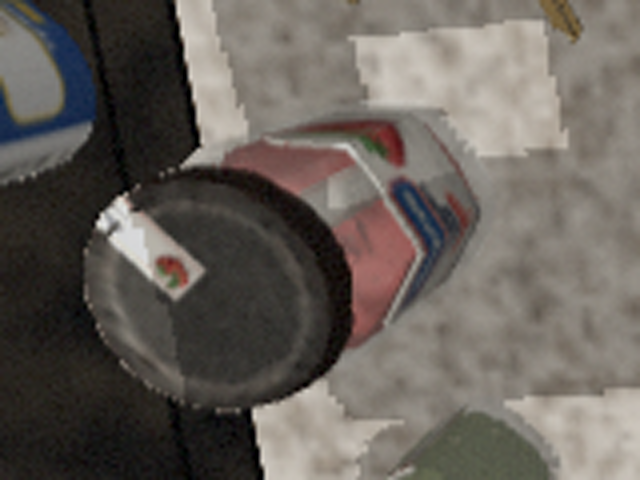

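step_arm([
  {"xyz":[0.01,-0.05,0.4],"turn":[0,0,0],"gripper":-1},
  {"xyz":[0,0,0.7],"turn":[0,0,0],"gripper":-1},
  {"xyz":[0,0,0.7],"turn":[0,0,0],"gripper":-1},
  {"xyz":[0,0,0.5],"turn":[0,0,0],"gripper":-1},
  {"xyz":[0,0,0.3],"turn":[0,0,0],"gripper":-1},
  {"xyz":[0,0,0.2],"turn":[0,0,0],"gripper":-1},
  {"xyz":[0,0,0.17],"turn":[0,0,0],"gripper":-1},
  {"xyz":[0,0,0],"turn":[0,0,0],"gripper":-1},
  {"xyz":[0,0,0],"turn":[0,0,0],"gripper":-1},
])

```text
time_s: 13.53
position: [0.4329, 0.1578, 0.1353]
tool_rot: [[0.001, 1.0, 0.001], [1.0, -0.001, 0.0], [0.0, 0.001, -1.0]]
ft_force: [0.6, 0.5, -1.3]
grip_width: 0.0455
```

step_arm([
  {"xyz":[0,0,0.03],"turn":[0,0,0],"gripper":0.2},
  {"xyz":[0,0,0],"turn":[0,0,0],"gripper":0.6},
  {"xyz":[0,0,0],"turn":[0,0,0],"gripper":1},
  {"xyz":[0,0,0],"turn":[0,0,0],"gripper":1},
  {"xyz":[0,0,0],"turn":[0,0,0],"gripper":1},
  {"xyz":[0,0,0],"turn":[0,0,0],"gripper":1},
  {"xyz":[0,0,-0.3],"turn":[0,0,0],"gripper":1},
  {"xyz":[0,0,-0.6],"turn":[0,0,0],"gripper":1},
  {"xyz":[0,0,-0.8],"turn":[0,0,0],"gripper":1},
  {"xyz":[0,0,-0.8],"turn":[0,0,0],"gripper":1},
  {"xyz":[0,0,-0.6],"turn":[0,0,0],"gripper":1},
  {"xyz":[-0.6,0.05,0],"turn":[0,0,0],"gripper":1},
  {"xyz":[-0.85,0.05,0],"turn":[0,0,0],"gripper":1},
  {"xyz":[-0.85,0.05,0],"turn":[0,0,0],"gripper":1},
  {"xyz":[-0.85,0.05,0],"turn":[0,0,0],"gripper":1},
  {"xyz":[-0.7,0.05,0],"turn":[0,0,0],"gripper":1},
  {"xyz":[-0.52,0,0],"turn":[0,0,0],"gripper":1},
  {"xyz":[0,0,0],"turn":[0,0,0],"gripper":1},
  {"xyz":[0,0,0],"turn":[0,0,0],"gripper":1},
])

```text
time_s: 15.12
position: [0.4419, -0.0175, 0.2578]
tool_rot: [[0.002, 1.0, -0.0], [1.0, -0.002, 0.0], [0.0, -0.0, -1.0]]
ft_force: [-0.4, 0.3, -0.2]
grip_width: 0.0858
```

```bash
python3 look.py w8.png
python3 - <<'E'
from h import *
P=cloud('wrist').reshape(-1,3)
m=(np.hypot(P[:,0]-.443,P[:,1]+.017)<.05)
for lo,hi in((.01,.04),(.04,.07),(.07,.1),(.105,.13)):
    q=P[m&(P[:,2]>lo)&(P[:,2]<hi)]; print('jar',lo,len(q),np.percentile(q,[1,99],axis=0).round(4).tolist() if len(q) else '')
a=np.hstack([cv2.imread('pics/w8.png')])
E
```

```text
15.1167 [ 0.44192521 -0.01746554  0.25779103] [-0.38877648  0.27218693 -0.20606347] 0.08578399808696145
jar 0.01 123 [[0.4124, -0.0467, 0.0101], [0.4377, 0.0141, 0.0397]]
jar 0.04 211 [[0.4123, -0.0501, 0.0403], [0.4404, 0.0143, 0.0697]]
jar 0.07 250 [[0.413, -0.0493, 0.0703], [0.4423, 0.015, 0.0933]]
jar 0.105 2968 [[0.4135, -0.0451, 0.1066], [0.4697, 0.0107, 0.1159]]
```

View pics/w8.png

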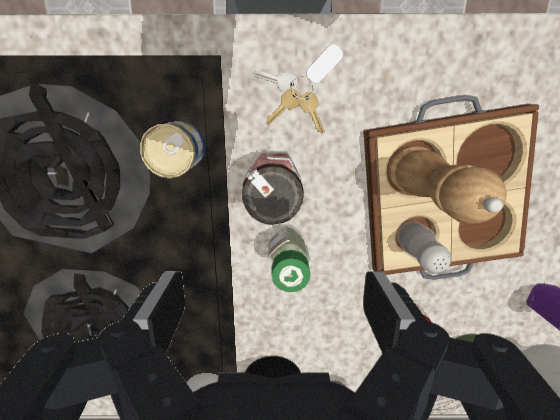

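Mill stands upright in mid_b (415,165); salt is in the small well. The jar is at (272,190). Fitting the jar body's facets to find its yaw.

Run:
```python
from h import *
P=np.vstack([cloud(n).reshape(-1,3) for n in('wrist',)])
m=(np.hypot(P[:,0]-.443,P[:,1]+.017)<.05)&(P[:,2]>.02)&(P[:,2]<.09)
q=P[m]
for y in np.arange(-.052,.02,.005):
    t=q[abs(q[:,1]-y)<.0025]; 
    if len(t): print(round(y,3),len(t),np.median(t[:,0]).round(4),t[:,0].min().round(4))
h=cv2.convexHull((q[:,:2]*1e4).astype(np.int32))
S=ld('top'); T=cloud('top').reshape(-1,3); m=(np.hypot(T[:,0]-.443,T[:,1]+.017)<.05)&(T[:,2]>.02)&(T[:,2]<.09);t=T[m]
for x in np.arange(.40,.49,.006):
    k=t[abs(t[:,0]-x)<.003]
    if len(k): print('top',round(x,3),len(k),np.median(k[:,1]).round(4),k[:,1].max().round(4))
a=cv2.imread('pics/w8.png')[130:240,225:325]; cv2.imwrite('pics/jar2.png',cv2.resize(a,None,fx=5,fy=5,interpolation=2))
```

```text
-0.052 5 0.4402 0.4387
-0.047 19 0.4346 0.4297
-0.042 19 0.4282 0.423
-0.037 29 0.4187 0.4154
-0.032 54 0.4132 0.4127
-0.027 54 0.4133 0.4129
-0.022 50 0.4129 0.412
-0.017 45 0.4129 0.4124
-0.012 54 0.4131 0.4126
-0.007 55 0.4132 0.4128
-0.002 55 0.4138 0.413
0.003 39 0.4177 0.414
0.008 15 0.425 0.4229
0.013 16 0.4362 0.4312
0.018 3 0.4413 0.4404
top 0.412 9 -0.0054 -0.001
top 0.418 17 0.0011 0.0034
top 0.424 11 0.0052 0.0068
top 0.43 11 0.0082 0.0094
top 0.436 14 0.0111 0.013
top 0.442 13 0.0138 0.0153
top 0.448 10 0.0132 0.0145
top 0.454 9 0.01 0.0115
top 0.46 7 0.0058 0.0079
top 0.466 7 0.0025 0.0037
top 0.472 6 -0.0019 -0.0002
```

View pics/jar2.png

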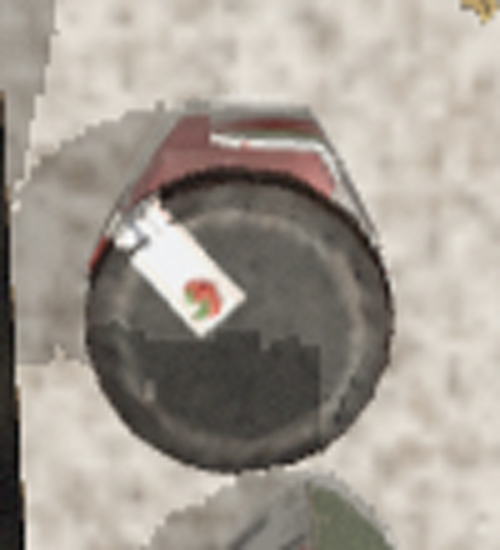

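The jar is hexagonal, flats facing ±x, vertices along y; centre about (0.443, -0.0175). I turn 90° to grip across the flats.

step_arm([
  {"xyz":[0,0,0],"turn":[0,0,0.98],"gripper":1},
  {"xyz":[0,0,0],"turn":[0,0,0.98],"gripper":1},
  {"xyz":[0,0,0],"turn":[0,0,0.98],"gripper":1},
  {"xyz":[0,0,0],"turn":[0,0,0.98],"gripper":1},
  {"xyz":[0,0,0],"turn":[0,0,0.98],"gripper":1},
  {"xyz":[0,0,0],"turn":[0,0,0.98],"gripper":1},
  {"xyz":[0,0,0],"turn":[0,0,0.98],"gripper":1},
  {"xyz":[0,0,0],"turn":[0,0,0.98],"gripper":1},
  {"xyz":[0,0,0],"turn":[0,0,0.98],"gripper":1},
  {"xyz":[0,0,0],"turn":[0,0,0.98],"gripper":1},
  {"xyz":[0,0,0],"turn":[0,0,0.98],"gripper":1},
  {"xyz":[0,0,0],"turn":[0,0,0.98],"gripper":1},
  {"xyz":[0,0,0],"turn":[0,0,0.98],"gripper":1},
  {"xyz":[0,0,0],"turn":[0,0,0.98],"gripper":1},
  {"xyz":[0,0,0],"turn":[0,0,0.98],"gripper":1},
  {"xyz":[0,0,0],"turn":[0,0,0.98],"gripper":1},
  {"xyz":[0,0,0],"turn":[0,0,0.98],"gripper":1},
  {"xyz":[0,0,0],"turn":[0,0,0.98],"gripper":0.9},
  {"xyz":[0,0,0],"turn":[0,0,0.98],"gripper":0.9},
  {"xyz":[0,0,0],"turn":[0,0,0.98],"gripper":0.9},
])

```text
time_s: 16.83
position: [0.4419, -0.0156, 0.2579]
tool_rot: [[1.0, 0.001, 0.0], [0.001, -1.0, 0.0], [0.0, -0.0, -1.0]]
ft_force: [-0.4, 0.0, 0.2]
grip_width: 0.0811
```

step_arm([
  {"xyz":[0,0,0.5],"turn":[0,0,0],"gripper":0.9},
  {"xyz":[0,0,0.8],"turn":[0,0,0],"gripper":0.9},
  {"xyz":[0,0,0.8],"turn":[0,0,0],"gripper":0.9},
  {"xyz":[0,0,0],"turn":[0,0,0],"gripper":0.9},
  {"xyz":[0,0,0],"turn":[0,0,0],"gripper":0.9},
])

```text
time_s: 17.25
position: [0.4416, -0.0159, 0.1738]
tool_rot: [[1.0, 0.004, -0.002], [0.004, -1.0, 0.001], [-0.002, -0.001, -1.0]]
ft_force: [0.1, 0.3, 0.4]
grip_width: 0.0809
```

step_arm([
  {"xyz":[0.03,0.04,0.5],"turn":[0,0,0],"gripper":0.9},
  {"xyz":[0,0,0.7],"turn":[0,0,0],"gripper":0.9},
  {"xyz":[0,0,0.7],"turn":[0,0,0],"gripper":0.9},
  {"xyz":[0,0,0.5],"turn":[0,0,0],"gripper":0.9},
  {"xyz":[0,0,0],"turn":[0,0,0],"gripper":0.6},
  {"xyz":[0,0,0],"turn":[0,0,0],"gripper":0.4},
  {"xyz":[0,0,0],"turn":[0,0,0],"gripper":0},
  {"xyz":[0,0,0],"turn":[0,0,0],"gripper":-1},
  {"xyz":[0,0,0],"turn":[0,0,0],"gripper":-1},
  {"xyz":[0,0,0],"turn":[0,0,0],"gripper":-1},
  {"xyz":[0,0,0],"turn":[0,0,0],"gripper":-1},
  {"xyz":[0,0,0],"turn":[0,0,0],"gripper":-1},
], squeeze=70)

```text
time_s: 18.25
position: [0.4441, -0.0186, 0.0796]
tool_rot: [[1.0, 0.003, 0.003], [0.003, -1.0, -0.001], [0.003, 0.001, -1.0]]
ft_force: [-2.1, 0.2, 8.1]
grip_width: 0.059
```

step_arm([
  {"xyz":[0,0,-0.3],"turn":[0,0,0],"gripper":-1},
  {"xyz":[0,0,-0.7],"turn":[0,0,0],"gripper":-1},
  {"xyz":[0,0,-0.9],"turn":[0,0,0],"gripper":-1},
  {"xyz":[0,0,-0.9],"turn":[0,0,0],"gripper":-1},
  {"xyz":[0,0,-0.9],"turn":[0,0,0],"gripper":-1},
  {"xyz":[0,0,-0.9],"turn":[0,0,0],"gripper":-1},
  {"xyz":[0,0,-0.7],"turn":[0,0,0],"gripper":-1},
  {"xyz":[0,0,0],"turn":[0,0,0],"gripper":-1},
  {"xyz":[0,0,0],"turn":[0,0,0],"gripper":-1},
])

```text
time_s: 19.0
position: [0.4432, -0.0183, 0.2908]
tool_rot: [[1.0, 0.003, 0.003], [0.003, -1.0, -0.001], [0.003, 0.001, -1.0]]
ft_force: [0.9, 0.7, -6.7]
grip_width: 0.0586
```

step_arm([
  {"xyz":[-0.04,-0.46,0],"turn":[0,0,0],"gripper":-1},
  {"xyz":[-0.06,-0.7,0],"turn":[0,0,0],"gripper":-1},
  {"xyz":[-0.08,-0.8,0],"turn":[0,0,0],"gripper":-1},
  {"xyz":[-0.08,-0.8,0],"turn":[0,0,0],"gripper":-1},
  {"xyz":[-0.08,-0.8,0],"turn":[0,0,0],"gripper":-1},
  {"xyz":[-0.08,-0.8,0],"turn":[0,0,0],"gripper":-1},
  {"xyz":[-0.06,-0.8,0],"turn":[0,0,0],"gripper":-1},
  {"xyz":[-0.06,-0.7,0],"turn":[0,0,0],"gripper":-1},
  {"xyz":[-0.04,-0.5,0],"turn":[0,0,0],"gripper":-1},
  {"xyz":[0,-0.3,0],"turn":[0,0,0],"gripper":-1},
  {"xyz":[0,0,0],"turn":[0,0,0],"gripper":-1},
  {"xyz":[0,0,0],"turn":[0,0,0],"gripper":-1},
])

```text
time_s: 20.0
position: [0.419, 0.2476, 0.2887]
tool_rot: [[1.0, 0.003, -0.002], [0.003, -1.0, -0.001], [-0.002, 0.001, -1.0]]
ft_force: [0.1, -1.0, -4.9]
grip_width: 0.0587
```

```bash
python3 look.py w9.png
python3 - <<'E'
from h import *
P=cloud('wrist').reshape(-1,3); p=env.observe()['position']
m=(np.hypot(P[:,0]-p[0],P[:,1]-p[1])<.042)
for lo,hi in((p[2]-.09,p[2]-.07),(p[2]-.07,p[2]-.04),(p[2]-.04,p[2]-.02),(p[2]+.03,p[2]+.05)):
    q=P[m&(P[:,2]>lo)&(P[:,2]<hi)]; print(round(lo,3),len(q),np.percentile(q,[0.5,99.5],axis=0).round(4).tolist() if len(q) else '')
E
```

```text
20.0 [0.41898719 0.24757346 0.28866329] [ 0.05373212 -0.96501965 -4.90008367] 0.05866894775410081
0.199 279 [[0.3902, 0.2642, 0.208], [0.4469, 0.2811, 0.2189]]
0.219 801 [[0.3897, 0.2638, 0.2191], [0.4477, 0.2816, 0.2487]]
0.249 820 [[0.3898, 0.2636, 0.2491], [0.4479, 0.2817, 0.2688]]
0.319 15762 [[0.3797, 0.2206, 0.3194], [0.4587, 0.2773, 0.3387]]
```

View pics/w9.png

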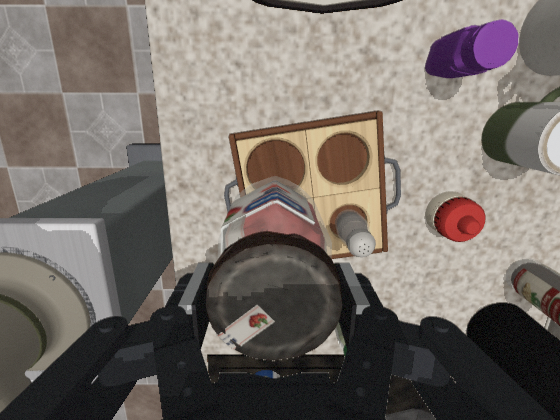

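The jar is upright over the large well; mid_a (343,158) is still empty. Lowering.

step_arm([
  {"xyz":[0.04,-0.02,0.5],"turn":[0,0,0],"gripper":-1},
  {"xyz":[0,0,0.8],"turn":[0,0,0],"gripper":-1},
  {"xyz":[0,0,0.8],"turn":[0,0,0],"gripper":-1},
  {"xyz":[0,0,0.8],"turn":[0,0,0],"gripper":-1},
  {"xyz":[0,0,0.7],"turn":[0,0,0],"gripper":-1},
  {"xyz":[0,0,0.5],"turn":[0,0,0],"gripper":-1},
  {"xyz":[0,0,0.4],"turn":[0,0,0],"gripper":-1},
  {"xyz":[0,0,0.25],"turn":[0,0,0],"gripper":-1},
  {"xyz":[0,0,0.2],"turn":[0,0,0],"gripper":-1},
  {"xyz":[0,0,0],"turn":[0,0,0],"gripper":-1},
  {"xyz":[0,0,0],"turn":[0,0,0],"gripper":-1},
])

```text
time_s: 20.97
position: [0.4212, 0.2481, 0.092]
tool_rot: [[1.0, 0.002, 0.0], [0.002, -1.0, -0.0], [0.0, 0.0, -1.0]]
ft_force: [0.8, 0.0, -5.0]
grip_width: 0.0586
```

step_arm([
  {"xyz":[0,0,0.07],"turn":[0,0,0],"gripper":-1},
  {"xyz":[0,0,0],"turn":[0,0,0],"gripper":0.5},
  {"xyz":[0,0,0],"turn":[0,0,0],"gripper":0.8},
  {"xyz":[0,0,0],"turn":[0,0,0],"gripper":0.9},
  {"xyz":[0,0,0],"turn":[0,0,0],"gripper":0.9},
  {"xyz":[0,0,0],"turn":[0,0,0],"gripper":0.9},
  {"xyz":[0,0,-0.3],"turn":[0,0,0],"gripper":0.9},
  {"xyz":[0,0,-0.7],"turn":[0,0,0],"gripper":1},
  {"xyz":[0,0,-0.9],"turn":[0,0,0],"gripper":1},
  {"xyz":[0,0,-0.9],"turn":[0,0,0],"gripper":1},
  {"xyz":[0,0,-0.9],"turn":[0,0,0],"gripper":1},
  {"xyz":[0,0,-0.3],"turn":[0,0,0],"gripper":1},
])

```text
time_s: 21.97
position: [0.4221, 0.2492, 0.2543]
tool_rot: [[1.0, 0.003, 0.008], [0.003, -1.0, 0.002], [0.008, -0.002, -1.0]]
ft_force: [0.2, 0.3, -0.3]
grip_width: 0.0857
```

step_arm([
  {"xyz":[0.5,0.13,0],"turn":[0,0,0],"gripper":1},
  {"xyz":[0.8,0.2,0],"turn":[0,0,0],"gripper":1},
  {"xyz":[0.8,0.2,0],"turn":[0,0,0],"gripper":1},
  {"xyz":[0.8,0.2,0],"turn":[0,0,0],"gripper":1},
  {"xyz":[0.8,0.2,0],"turn":[0,0,0],"gripper":1},
  {"xyz":[0.8,0.2,0],"turn":[0,0,0],"gripper":1},
  {"xyz":[0.8,0.2,0],"turn":[0,0,0],"gripper":1},
  {"xyz":[0.6,0.17,0],"turn":[0,0,0],"gripper":1},
  {"xyz":[0.3,0.1,0.5],"turn":[0,0,0],"gripper":1},
  {"xyz":[0,0,0],"turn":[0,0,0],"gripper":1},
  {"xyz":[0,0,0],"turn":[0,0,0],"gripper":1},
])

```text
time_s: 22.88
position: [0.6685, 0.1852, 0.2277]
tool_rot: [[1.0, 0.002, -0.003], [0.002, -1.0, -0.0], [-0.003, 0.0, -1.0]]
ft_force: [-0.2, 0.2, 0.5]
grip_width: 0.0853
```

```bash
python3 look.py w10.png
python3 - <<'E'
from h import *
P=cloud('wrist').reshape(-1,3)
m=(np.hypot(P[:,0]-.67,P[:,1]-.1825)<.045)
for lo,hi in((.008,.026),(.028,.045),(.045,.055),(.05,.06),(.06,.08)):
    q=P[m&(P[:,2]>lo)&(P[:,2]<hi)]; print('timer',lo,len(q),np.percentile(q,[0.5,99.5],axis=0).round(4).tolist() if len(q) else '')
C=cloud('wrist');
for n,(x,y) in dict(jar=(.421,.248),mill=(.435,.158),salt=(.525,.172)).items():
    q=P[(np.hypot(P[:,0]-x,P[:,1]-y)<.04)&(P[:,2]>.06)]; print(n,len(q),np.percentile(q,[1,99],axis=0).round(4).tolist() if len(q) else '')
E
```

```text
22.8833 [0.66852505 0.18524469 0.22767567] [-0.21089416  0.20276448  0.49464972] 0.08526334790576784
timer 0.008 94 [[0.6439, 0.1994, 0.0082], [0.6964, 0.2152, 0.026]]
timer 0.028 206 [[0.6407, 0.1869, 0.0281], [0.7004, 0.2146, 0.045]]
timer 0.045 1777 [[0.6431, 0.157, 0.0457], [0.6986, 0.2124, 0.0548]]
timer 0.05 1492 [[0.6454, 0.1589, 0.0501], [0.697, 0.2099, 0.0596]]
timer 0.06 351 [[0.6608, 0.1754, 0.0605], [0.6816, 0.195, 0.0703]]
jar 3344 [[0.4232, 0.2179, 0.0607], [0.4512, 0.2818, 0.1219]]
mill 3961 [[0.4303, 0.1378, 0.0607], [0.4593, 0.1807, 0.1577]]
salt 1370 [[0.5145, 0.1548, 0.0607], [0.544, 0.1865, 0.0983]]
```

View pics/w10.png

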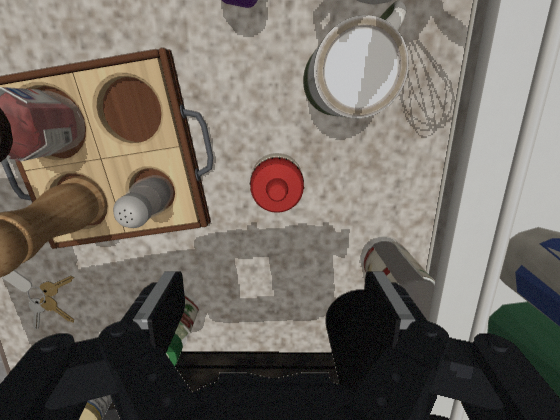

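All three placed items are seated (salt top 98 mm, jar 122 mm; the expected heights are 98 and 123). The timer is at (277,185), centre (0.6708, 0.1845).

step_arm([
  {"xyz":[0.06,0.02,0.5],"turn":[0,0,0],"gripper":1},
  {"xyz":[0,0,0.8],"turn":[0,0,0],"gripper":1},
  {"xyz":[0,0,0.8],"turn":[0,0,0],"gripper":1},
  {"xyz":[0,0,0.8],"turn":[0,0,0],"gripper":1},
  {"xyz":[0,0,0.8],"turn":[0,0,0],"gripper":1},
  {"xyz":[0,0,0.6],"turn":[0,0,0],"gripper":1},
  {"xyz":[0,0,0.44],"turn":[0,0,0],"gripper":1},
  {"xyz":[0,0,0],"turn":[0,0,0],"gripper":1},
  {"xyz":[0,0,0],"turn":[0,0,0],"gripper":0.6},
  {"xyz":[0,0,0],"turn":[0,0,0],"gripper":0.45},
  {"xyz":[0,0,0],"turn":[0,0,0],"gripper":0.2},
  {"xyz":[0,0,0],"turn":[0,0,0],"gripper":-1},
  {"xyz":[0,0,0],"turn":[0,0,0],"gripper":-1},
  {"xyz":[0,0,0],"turn":[0,0,0],"gripper":-1},
  {"xyz":[0,0,0],"turn":[0,0,0],"gripper":-1},
  {"xyz":[0,0,0],"turn":[0,0,0],"gripper":-1},
], squeeze=50)

```text
time_s: 24.27
position: [0.6712, 0.1849, 0.0444]
tool_rot: [[1.0, 0.003, 0.002], [0.003, -1.0, 0.0], [0.002, -0.0, -1.0]]
ft_force: [-11.0, -1.5, 25.4]
grip_width: 0.0242
```

```bash
python3 look.py w11.png
python3 - <<'E'
from h import *
C=cloud('wrist')
for v in range(180,400,15): print(v,C[v,275].round(4),C[v,255].round(4), C[v,300].round(4))
E
```

```text
24.2667 [0.67120125 0.18494116 0.04435361] [-10.98280677  -1.48580507  25.35474371] 0.024156186371884096
180 [ 0.6715  0.2225 -0.0008] [ 0.6588  0.2224 -0.001 ] [0.6873 0.2228 0.    ]
195 [0.6715 0.2148 0.0067] [ 6.587e-01  2.128e-01 -3.000e-04] [ 0.6877  0.2126 -0.0014]
210 [0.6714 0.2136 0.0325] [0.6602 0.2116 0.0265] [0.6856 0.211  0.0248]
225 [0.6713 0.2112 0.049 ] [0.6612 0.2101 0.0461] [0.684  0.2097 0.045 ]
240 [0.6713 0.2044 0.0519] [0.6614 0.2039 0.0507] [0.6837 0.2041 0.051 ]
255 [0.6713 0.1964 0.0523] [0.6613 0.1966 0.0526] [0.6841 0.1953 0.05  ]
270 [0.6713 0.1944 0.0638] [0.6614 0.1899 0.0558] [0.6827 0.1958 0.0663]
285 [0.6713 0.1881 0.0666] [0.6619 0.187  0.0647] [0.6828 0.1891 0.0681]
300 [0.6713 0.1809 0.068 ] [0.6609 0.17   0.052 ] [0.6828 0.1824 0.0701]
315 [0.6715 0.1588 0.0496] [ 6.573e-01  1.211e-01 -5.000e-04] [0.6829 0.1756 0.0719]
330 [ 0.672   0.1074 -0.001 ] [ 6.570e-01  1.078e-01 -5.000e-04] [ 6.908e-01  1.078e-01 -6.000e-04]
345 [ 0.6721  0.0935 -0.001 ] [ 0.6568  0.0935 -0.001 ] [ 6.912e-01  9.420e-02 -3.000e-04]
360 [ 6.722e-01  7.990e-02 -2.000e-04] [ 6.566e-01  8.000e-02 -1.000e-04] [6.915e-01 8.050e-02 4.000e-04]
375 [ 0.6722  0.0644 -0.0008] [0.6653 0.1954 0.1251] [0.6779 0.1959 0.1256]
390 [0.6709 0.1972 0.1316] [0.6656 0.1959 0.1305] [0.6775 0.1965 0.131 ]
```

View pics/w11.png

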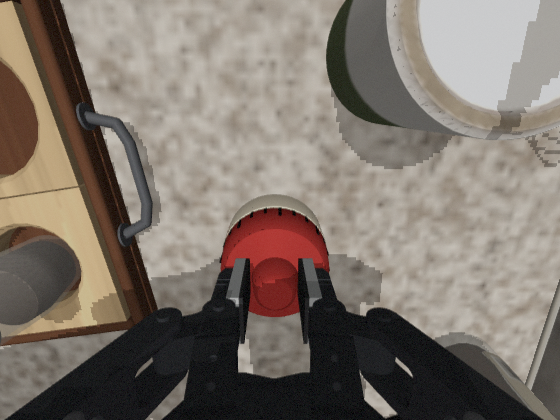

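Odd: the timer still stands upright, but the pads closed on its knob at (275,285). They ride higher than the TCP figure suggests. Measuring the actual fingertip height.

Run:
```python
from h import *
C=cloud('wrist')
for v in range(252,345,6): print(v,[C[v,u].round(3).tolist() for u in (234,239,244,306,312,318)])
```

```text
252 [[0.651, 0.197, 0.05], [0.653, 0.197, 0.051], [0.656, 0.197, 0.051], [0.687, 0.198, 0.051], [0.69, 0.197, 0.05], [0.693, 0.197, 0.049]]
258 [[0.65, 0.194, 0.05], [0.654, 0.197, 0.057], [0.656, 0.197, 0.056], [0.687, 0.196, 0.056], [0.69, 0.194, 0.051], [0.693, 0.193, 0.05]]
264 [[0.652, 0.197, 0.062], [0.654, 0.197, 0.063], [0.657, 0.197, 0.063], [0.686, 0.197, 0.062], [0.689, 0.197, 0.062], [0.693, 0.191, 0.051]]
270 [[0.653, 0.197, 0.068], [0.655, 0.197, 0.068], [0.657, 0.197, 0.068], [0.685, 0.196, 0.067], [0.688, 0.197, 0.068], [0.692, 0.193, 0.06]]
276 [[0.653, 0.197, 0.074], [0.655, 0.196, 0.072], [0.658, 0.197, 0.073], [0.685, 0.197, 0.073], [0.688, 0.196, 0.072], [0.691, 0.193, 0.066]]
282 [[0.654, 0.197, 0.078], [0.656, 0.197, 0.079], [0.658, 0.196, 0.078], [0.684, 0.197, 0.078], [0.687, 0.196, 0.078], [0.691, 0.192, 0.071]]
288 [[0.654, 0.197, 0.083], [0.656, 0.197, 0.083], [0.658, 0.196, 0.081], [0.684, 0.196, 0.082], [0.686, 0.197, 0.082], [0.689, 0.196, 0.082]]
294 [[0.655, 0.197, 0.088], [0.657, 0.197, 0.087], [0.658, 0.194, 0.083], [0.683, 0.197, 0.088], [0.686, 0.
[... 463 characters left out ...]
57, 0.198, 0.103], [0.657, 0.187, 0.089], [0.658, 0.185, 0.086], [0.683, 0.187, 0.089], [0.684, 0.198, 0.103], [0.686, 0.198, 0.103]]
324 [[0.657, 0.198, 0.106], [0.657, 0.184, 0.089], [0.658, 0.182, 0.086], [0.684, 0.185, 0.09], [0.683, 0.198, 0.106], [0.685, 0.198, 0.106]]
330 [[0.658, 0.197, 0.109], [0.657, 0.181, 0.089], [0.659, 0.18, 0.088], [0.684, 0.181, 0.089], [0.683, 0.198, 0.109], [0.685, 0.198, 0.11]]
336 [[0.659, 0.203, 0.118], [0.657, 0.18, 0.091], [0.658, 0.177, 0.088], [0.684, 0.178, 0.089], [0.682, 0.201, 0.116], [0.684, 0.202, 0.118]]
342 [[0.659, 0.204, 0.121], [0.657, 0.176, 0.09], [0.658, 0.175, 0.089], [0.684, 0.175, 0.089], [0.682, 0.201, 0.118], [0.683, 0.203, 0.121]]
```

The fingertips really stand about 7 mm above the reported TCP near shut (pads 52–90 mm with the TCP at 44), so true height is the reported one plus about 26 mm. I'll open, and regrip with the reported TCP at about 6 mm.

step_arm([
  {"xyz":[0,0,-0.1],"turn":[0,0,0],"gripper":0},
  {"xyz":[0,0,-0.1],"turn":[0,0,0],"gripper":1},
  {"xyz":[0,0,0],"turn":[0,0,0],"gripper":1},
  {"xyz":[0,0,0],"turn":[0,0,0],"gripper":1},
  {"xyz":[0,0,0],"turn":[0,0,0],"gripper":1},
  {"xyz":[0,0,0],"turn":[0,0,0],"gripper":1},
  {"xyz":[0,0,0],"turn":[0,0,0],"gripper":1},
])

```text
time_s: 24.9
position: [0.6714, 0.1845, 0.047]
tool_rot: [[1.0, 0.003, -0.001], [0.003, -1.0, -0.0], [-0.001, 0.0, -1.0]]
ft_force: [-0.9, -0.1, -0.5]
grip_width: 0.0857
```

```bash
python3 look.py w12.png
python3 - <<'E'
from h import *
C=cloud('wrist'); P=C.reshape(-1,3)
m=(np.hypot(P[:,0]-.67,P[:,1]-.1845)<.038)
for lo,hi in((.008,.026),(.028,.045),(.045,.055),(.06,.08)):
    q=P[m&(P[:,2]>lo)&(P[:,2]<hi)]; print('timer',lo,len(q),np.percentile(q,[0.5,99.5],axis=0).round(4).tolist() if len(q) else '')
for x in(.622,.72):
    q=P[(abs(P[:,0]-x)<.012)&(abs(P[:,1]-.185)<.013)&(P[:,2]>.01)]; print('tip',x,len(q),np.percentile(q,[1,99],axis=0).round(3).tolist() if len(q) else '')
E
```

```text
24.9 [0.67137066 0.18454826 0.0470209 ] [-0.90321204 -0.1158082  -0.5450134 ] 0.08565576278879938
timer 0.008 749 [[0.6423, 0.192, 0.0082], [0.6995, 0.2148, 0.026]]
timer 0.028 1219 [[0.6412, 0.1818, 0.0282], [0.701, 0.2142, 0.045]]
timer 0.045 6222 [[0.6435, 0.1587, 0.0452], [0.6989, 0.212, 0.0545]]
timer 0.06 1486 [[0.661, 0.1749, 0.0601], [0.6813, 0.1944, 0.0687]]
tip 0.622 7423 [[0.61, 0.175, 0.071], [0.633, 0.198, 0.141]]
tip 0.72 7428 [[0.709, 0.176, 0.07], [0.732, 0.198, 0.141]]
```

Run:
```python
from h import *
C=cloud('wrist').reshape(-1,3); p=np.array([.6714,.1845,.047]); d=C-p
for lo in np.arange(.02,.2,.02):
    q=d[(d[:,2]>lo)&(d[:,2]<lo+.02)&(abs(d[:,0])<.14)&(abs(d[:,1])<.07)]
    # exclude mug etc: only |y|<.045
    if len(q): print(round(lo,2),len(q),np.percentile(q,[.5,99.5],axis=0).round(3).tolist())
z=np.load('/tmp/wrist.npz')
```

```text
0.02 3443 [[-0.132, -0.026, 0.02], [0.055, 0.013, 0.04]]
0.04 3626 [[-0.057, -0.01, 0.04], [0.055, 0.013, 0.06]]
0.06 13630 [[-0.074, -0.01, 0.061], [0.073, 0.018, 0.08]]
0.08 20740 [[-0.072, -0.006, 0.08], [0.071, 0.02, 0.1]]
0.1 371 [[-0.027, 0.018, 0.1], [0.026, 0.022, 0.102]]
```

step_arm([
  {"xyz":[-0.01,0,0.3],"turn":[0,0,0],"gripper":1},
  {"xyz":[0,0,0.4],"turn":[0,0,0],"gripper":1},
  {"xyz":[0,0,0.33],"turn":[0,0,0],"gripper":1},
  {"xyz":[0,0,0],"turn":[0,0,0],"gripper":1},
  {"xyz":[0,0,0],"turn":[0,0,0],"gripper":1},
])

```text
time_s: 25.37
position: [0.6705, 0.1845, 0.0051]
tool_rot: [[1.0, 0.003, -0.002], [0.003, -1.0, -0.0], [-0.002, 0.0, -1.0]]
ft_force: [0.6, 0.1, -0.4]
grip_width: 0.0855
```

The knuckles reach ±74 mm when open, so at the well I'll set the jaws about 48° off, clear of jar and salt. Closing on the timer now.

step_arm([
  {"xyz":[0,0,0],"turn":[0,0,0],"gripper":0.6},
  {"xyz":[0,0,0],"turn":[0,0,0],"gripper":0.45},
  {"xyz":[0,0,0],"turn":[0,0,0],"gripper":0.35},
  {"xyz":[0,0,0],"turn":[0,0,0],"gripper":0},
  {"xyz":[0,0,0],"turn":[0,0,0],"gripper":-1},
  {"xyz":[0,0,0],"turn":[0,0,0],"gripper":-1},
  {"xyz":[0,0,0],"turn":[0,0,0],"gripper":-1},
  {"xyz":[0,0,0],"turn":[0,0,0],"gripper":-1},
])

```text
time_s: 26.03
position: [0.6719, 0.1847, 0.0078]
tool_rot: [[1.0, 0.003, 0.003], [0.003, -1.0, 0.0], [0.003, -0.0, -1.0]]
ft_force: [0.3, -0.0, 6.5]
grip_width: 0.0592
```

step_arm([
  {"xyz":[0,0,-0.25],"turn":[0,0,0],"gripper":-1},
  {"xyz":[0,0,-0.5],"turn":[0,0,0],"gripper":-1},
  {"xyz":[0,0,-0.8],"turn":[0,0,0],"gripper":-1},
  {"xyz":[0,0,-0.8],"turn":[0,0,0],"gripper":-1},
  {"xyz":[0,0,-0.5],"turn":[0,0,0],"gripper":-1},
  {"xyz":[-0.4,-0.2,0],"turn":[0,0,0.5],"gripper":-1},
  {"xyz":[0,0,0],"turn":[0,0,-0.5],"gripper":-1},
  {"xyz":[-0.6,-0.29,0],"turn":[0,0,0],"gripper":-1},
  {"xyz":[-0.7,-0.34,0],"turn":[0,0,0],"gripper":-1},
  {"xyz":[-0.7,-0.34,0],"turn":[0,0,0],"gripper":-1},
  {"xyz":[-0.7,-0.34,0],"turn":[0,0,0],"gripper":-1},
  {"xyz":[-0.6,-0.29,0],"turn":[0,0,0],"gripper":-1},
  {"xyz":[-0.3,-0.14,0],"turn":[0,0,0],"gripper":-1},
  {"xyz":[0,0,0],"turn":[0,0,0],"gripper":-1},
  {"xyz":[0,0,0],"turn":[0,0,0],"gripper":-1},
])

```text
time_s: 27.28
position: [0.5113, 0.2618, 0.1208]
tool_rot: [[1.0, 0.003, 0.001], [0.003, -1.0, 0.0], [0.001, -0.0, -1.0]]
ft_force: [0.4, 0.4, -0.7]
grip_width: 0.0597
```

step_arm([
  {"xyz":[0,0,0],"turn":[0,0,0.872],"gripper":-1},
  {"xyz":[0,0,0],"turn":[0,0,0.872],"gripper":-1},
  {"xyz":[0,0,0],"turn":[0,0,0.872],"gripper":-1},
  {"xyz":[0,0,0],"turn":[0,0,0.872],"gripper":-1},
  {"xyz":[0,0,0],"turn":[0,0,0.872],"gripper":-1},
  {"xyz":[0,0,0],"turn":[0,0,0.872],"gripper":-1},
  {"xyz":[0,0,0],"turn":[0,0,0.872],"gripper":-1},
  {"xyz":[0,0,0],"turn":[0,0,0.872],"gripper":-1},
  {"xyz":[0,0,0],"turn":[0,0,0.872],"gripper":-1},
  {"xyz":[0,0,0],"turn":[0,0,0.872],"gripper":-1},
  {"xyz":[0,0,0],"turn":[0,0,0.872],"gripper":-1},
  {"xyz":[0,0,0],"turn":[0,0,0.872],"gripper":-1},
  {"xyz":[0,0,0],"turn":[0,0,0],"gripper":-1},
  {"xyz":[0,0,0],"turn":[0,0,0],"gripper":-1},
])

```text
time_s: 28.45
position: [0.5119, 0.2612, 0.1201]
tool_rot: [[0.672, -0.74, 0.0], [-0.74, -0.672, -0.0], [0.0, -0.0, -1.0]]
ft_force: [-0.1, -0.4, -0.4]
grip_width: 0.0592
```

```bash
python3 look.py w13.png
python3 - <<'E'
from h import *
C=cloud('wrist');P=C.reshape(-1,3); p=env.observe()['position']
im=ld('wrist')['im'].astype(int); red=((im[...,0]>110)&(im[...,1]<60)&(im[...,2]<70)).reshape(-1)
m=red&(np.hypot(P[:,0]-p[0],P[:,1]-p[1])<.05)
h=P[:,2]-p[2]
for lo,hi in((.02,.035),(.035,.046),(.046,.056),(.056,.07)):
    q=P[m&(h>lo)&(h<hi)]; print(lo,len(q),np.percentile(q,[0.5,99.5],axis=0).round(4).tolist() if len(q) else '')
E
```

```text
28.45 [0.51194882 0.26115587 0.12014709] [-0.07773362 -0.42382947 -0.36999039] 0.059163126234452384
0.02 172 [[0.5016, 0.2755, 0.1522], [0.5347, 0.2902, 0.1551]]
0.035 8037 [[0.4852, 0.2359, 0.1557], [0.5354, 0.2896, 0.1653]]
0.046 0 
0.056 1326 [[0.5019, 0.2528, 0.1784], [0.5181, 0.2687, 0.181]]
```

View pics/w13.png

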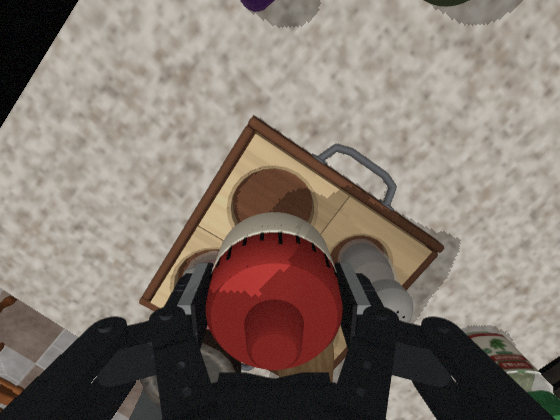

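The timer is level and centred over mid_a (275,200), knob at (0.510, 0.261). Lowering.

step_arm([
  {"xyz":[0,0,0.4],"turn":[0,0,0],"gripper":-1},
  {"xyz":[0,0,0.7],"turn":[0,0,0],"gripper":-1},
  {"xyz":[0,0,0.5],"turn":[0,0,0],"gripper":-1},
  {"xyz":[0,0,0.3],"turn":[0,0,0],"gripper":-1},
  {"xyz":[0,0,0.25],"turn":[0,0,0],"gripper":-1},
  {"xyz":[0,0,0.2],"turn":[0,0,0],"gripper":-1},
  {"xyz":[0,0,0.15],"turn":[0,0,0],"gripper":-1},
  {"xyz":[0,0,0.07],"turn":[0,0,0],"gripper":-1},
  {"xyz":[0,0,0],"turn":[0,0,0],"gripper":-1},
  {"xyz":[0,0,0],"turn":[0,0,0],"gripper":-1},
])

```text
time_s: 29.33
position: [0.5112, 0.2618, 0.0179]
tool_rot: [[0.672, -0.741, 0.001], [-0.741, -0.672, 0.0], [0.0, -0.001, -1.0]]
ft_force: [-0.6, 0.5, -1.6]
grip_width: 0.0591
```

step_arm([
  {"xyz":[0,0,0.05],"turn":[0,0,0],"gripper":-1},
  {"xyz":[0,0,0],"turn":[0,0,0],"gripper":0.5},
  {"xyz":[0,0,0],"turn":[0,0,0],"gripper":0.7},
  {"xyz":[0,0,0],"turn":[0,0,0],"gripper":0.8},
  {"xyz":[0,0,0],"turn":[0,0,0],"gripper":0.8},
  {"xyz":[0,0,0],"turn":[0,0,0],"gripper":0.8},
  {"xyz":[0,0,-0.2],"turn":[0,0,0],"gripper":0.8},
  {"xyz":[0,0,-0.5],"turn":[0,0,0],"gripper":0.8},
  {"xyz":[0,0,-0.8],"turn":[0,0,0],"gripper":0.8},
  {"xyz":[0,0,-0.9],"turn":[0,0,0],"gripper":0.8},
  {"xyz":[0,0,-0.9],"turn":[0,0,0],"gripper":0.8},
  {"xyz":[0,0,-0.9],"turn":[0,0,0],"gripper":0.8},
  {"xyz":[0,0,-0.9],"turn":[0,0,0],"gripper":0.8},
  {"xyz":[0,0,-0.9],"turn":[0,0,0],"gripper":0.8},
  {"xyz":[0,0,-0.5],"turn":[0,0,0],"gripper":0.8},
  {"xyz":[0,0,0],"turn":[0,0,0],"gripper":0.8},
  {"xyz":[0,0,0],"turn":[0,0,0],"gripper":0.8},
])

```text
time_s: 30.75
position: [0.5108, 0.2618, 0.2766]
tool_rot: [[0.672, -0.741, 0.002], [-0.741, -0.672, 0.001], [0.001, -0.002, -1.0]]
ft_force: [-0.3, -0.9, -0.9]
grip_width: 0.0771
```

```bash
python3 look.py w14.png
python3 - <<'E'
from h import *
snap('top','top2.png')
for n in('wrist','top'):
    P=cloud(n).reshape(-1,3)
    for k,(x,y,r) in dict(timer=(.511,.262,.012),jar=(.421,.248,.025),salt=(.525,.172,.017),mill=(.435,.158,.022),spice=(.535,.004,.02),tin=(.405,-.13,.025)).items():
        q=P[(np.hypot(P[:,0]-x,P[:,1]-y)<r)&(P[:,2]<.2)&(P[:,2]>.03)]
        if len(q)>20: zt=np.percentile(q[:,2],99); t=q[q[:,2]>zt-.006]; print(n,k,zt.round(4),t[:,:2].mean(0).round(4))
E
```

```text
30.75 [0.51080798 0.26177307 0.27662317] [-0.32299861 -0.90439663 -0.92392127] 0.07713850770948201
wrist timer 0.0752 [0.5093 0.2617]
wrist jar 0.1223 [0.421  0.2482]
wrist salt 0.0955 [0.5259 0.1695]
wrist mill 0.1758 [0.4345 0.1569]
wrist spice 0.1002 [0.5357 0.0049]
wrist tin 0.0699 [ 0.4094 -0.1363]
top salt 0.0991 [0.5263 0.1672]
top mill 0.1787 [0.4332 0.1544]
top spice 0.1042 [0.5361 0.0034]
top tin 0.0733 [ 0.4049 -0.1298]
```

All four tops sit at floor-plus-height, and the gripper is clear of everything. Handing in.

```bash
python3 -c "
from rig import order
print(order.close_job())"
```

```text
the job is handed in; nothing more can be done
None
```

I stood all four items in the caddy and handed the job in at about 31 s: salt in the small well, mill and timer in the two middle ones, and jar in the large one.

**Last depth check:** each item's top sits where it should if the item is fully down in its well, and each is centred to within about 5 mm in plan.

| Item | Measured top (mm) | Expected (mm) |
|---|---|---|
| Salt | 95.5–99 | 98 |
| Mill | 176–179 | 178 |
| Jar | 122 | 123 |
| Timer | 75 | 76 |

The spice jar and the tin still stand where they were. The gripper ended about 0.28 m up, touching nothing.

**What disagreed:**
- **Grip height:** the fingertips sit about 26 mm higher than the stated TCP implies. The salt's 32 mm grip width suggests I held it by its cap; the mill was probably held by its head and the jar near its lid.
- **Timer:** the first grasp closed on its knob and pushed back with about 25 N. The timer stayed upright, so I released it and regripped lower.
- **Final look:** I could not view the last picture because the 16-picture limit was reached, so the closing check rests on depth readings alone. In those, the top camera had no reading for the jar and timer, so only the wrist camera covers those two.

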